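Rack the rinsed drip gutters interlocked and lock them with the keeper

TASK

Put the rinsed drip gutters away in the rack: lay the loose grey gutter, open side up, in the free lane beside the one already there, then set the blue gutter open side down over the two so that its flanges drop into both and the three are level, interlocked and with their ends lined up. Lock them by sliding the keeper strap's slot sideways under the red pin head until it is fully home, with the strap lying flat across the blue gutter. Leave the racked gutter and everything else on the bench where it is.

Things in the scene. Friction and masses are not known exactly. Their poses are not given: they have to be found in the camera images.
- rack: White plate fixed to the bench, 8 mm thick, no walls; origin on the bench surface, top at z = 8 mm; spans x -85 to 85, y -82 to 122 mm. Two gutter lanes along x between printed blue lines, centred at y = +45 and -45 mm: one holds the racked gutter, the other (small blue mark on its floor) is free; which one varies. Headed pin at x = 50, y = 104 mm. Place and yaw vary.
- rack_pin (a point): On the upright headed pin's axis, at the top of its foot, 42 mm above the bench (level with the top of a blue gutter interlocked over two grey ones in the rack); axes as the rack. Below: foot 28 mm dia. Above: neck 10 mm dia, 16 long, then a red head 24 mm dia, 6 thick (underside 58, top 64 mm above the bench).
- gutter_racked: Grey plastic U-channel gutter lying loose in one lane of the rack, open side up, roughly along it: 150 mm long (x), 62 wide over the flanges (y), 30 high, walls 4 thick, 54 clear between flanges; about 0.15 kg. Origin: centre of underside, z up. Web at the bottom. It stays; beside another gutter in the other lane there are 28 mm between the two.
- gutter_loose: Grey plastic gutter like the racked one, open side up on the bench at any yaw, left or right of the rack (it and the blue one change places): 150 mm long (x), 62 wide over the flanges (y), 30 high, walls 4 thick, 54 clear between flanges; about 0.15 kg. Origin: centre of underside, z up. Web at the bottom. Can be gripped over both flanges (62 mm).
- gutter_inverted: Blue plastic gutter, same section, open side down on the bench at any yaw: 150 mm long (x), 62 wide over the flanges (y), 30 high, walls 4 thick, 54 clear between flanges; about 0.15 kg. Origin: centre of underside, z up. Web at the top. Centred between two grey ones 90 mm apart (centres), its flanges stand on their webs, its origin 4 mm above theirs, 12 mm above the bench. Can be gripped over both flanges (62 mm).
- keeper: Steel strap 170 x 36 x 6 mm (along x, y, z), about 0.12 kg, flat on the bench between robot and rack. Origin: centre of underside, z up. Slot 14 mm wide, open at the +x end (x = 85 mm, flared to 19), closed at x = 49 mm. Yellow upright grip tab at the middle: 40 along x, 12 along y, z 6 to 38 mm. In place: along the rack's y, +x end at the pin, on blue gutter and pin foot, underside 42 mm up.
- keeper_seat (a point): On the keeper's underside centre line at x = +54 mm: where the pin's axis lies when the slot is fully home.
- reagent_bottle: Bystander: amber bottle, 64 mm diameter, 190 mm high; origin at its underside.
- stain_jar: Bystander: jar with black cap, 64 mm diameter, 85 mm high; origin at its underside.
- beaker: Bystander: clear cup, 70 mm diameter, 85 mm high; origin at its underside.
- slide_box: Bystander: green and white slide box, 50 x 80 x 32 mm; origin at its underside.
- cassette_block: Bystander: orange block, 45 x 70 x 26 mm; origin at its underside.
- spare_dish: Bystander: open white dish, 70 x 100 x 45 mm; origin at its underside.
- brush: Bystander: small brush lying along its x, 150 mm long, about 30 wide and 20 high; origin at its underside.

How it is judged:
By the outcome, as a careful person would: the job done as asked, in the order asked, and still so for the second after the job is handed in, with the robot touching nothing.
It also fails if it takes over 72 s, if anything falls off the work surface, if the arm or the gripper's body presses on something with over 40 N, if the wrist force passes 120 N, or if a joint passes its speed limit or range.

ROBOT

A 7-joint arm with a two-finger parallel gripper is mounted at the origin on the work surface. World frame = base frame: x ahead of the robot, y to its left, z up, the work surface at z = 0. Lengths are in mm, angles in rad, forces in N, time in s.
With the tool pointing down it reaches from about 425 to 1025 mm from the base axis. Payload 3.6 kg.
Tool frame: the origin (TCP) lies on the centre line of the jaws, within the pads' length; the fingertips stand env.tip_extent ahead of it and the grasp point (between the pads) lies 6 mm ahead of it (env.tip_extent is the distance from the TCP to the fingertips, in mm); z points along the fingers, y is the direction in which the jaws open and shut (so a half turn about z gives the same grasp; the last joint's range is limited). The gripper opens to 85 mm and grips with 20 to 120 N. Pads are 22 mm wide; open, the fingers measure 114 mm over their backs; the gripper's body (76 mm by 85 mm) begins 54 mm behind the grasp point. The pads swing forward as they close: fully open they stand 13 mm farther back than shut.
Start: joints at [1.198, 0.591, 0.048, 1.609, -0.033, 0.943, -0.034], TCP at [200.221, -696.808, 256.302] pointing down, gripper open.
Joint ranges: [-2.69, 2.69], [-0.47, 2.24], [-1.27, 1.36], [0.19, 2.51], [-1.53, 4.68], [0.08, 2.07], [-3.09, 3.09]. Speed limits (rad/s): [2.57, 2.57, 3.14, 3.14, 3.14, 3.14, 3.14].

INTERFACE

Orientations are given as a 3x3 rotation matrix whose columns are the frame's x, y, z axes.
In Python, from station import status, vision, env gives the robot as it stands.
- The arm moves only by the tool play_rows, never from a script. Its argument "plan" is a list that holds one entry, the list of rows, each a list of 5 numbers: the opening in per cent of the stroke, from 0 (shut) to 100 (fully open), then the shift along the tool's x, y, z in mm, then the turn about the tool's z in degrees. In form: [[[fingers, dx, dy, dz, yaw], ...]]. A call has 1 to 8 rows; each row shifts and turns the pose as measured when the row begins, along the tool's axes as they then stand; what a row does not reach is not made up. A row lasts 1/12 s, in which the tool goes at most 41.7 mm and 7.16 degrees, less where a joint would pass 70% of its speed; a pose out of reach is approached as far as the arm can. A call is refused whole if a number of a shift passes 41.7 or a number of a turn 7.16, either way. A call with a gripper value outside its range is refused whole. The fingers move at their own pace and stop on an object; the grip force is fixed at half the most. Time passes only in rows, so rows that do not move let the fingers close. It gives the time, the measured TCP pose, the force and the opening at its end, in the units of the state.
- status.get_state(): the state, without advancing time (a new reading comes with each control period).
- vision.camera(name): name is "side" or "top" or "wrist"; returns a dict with "img" (384x512x3 uint8, red, green, blue), "mtx" (3x3 intrinsics, pixels), "world_from_camera" (4x4, takes a point from camera to world coordinates). Camera axes: x right, y down, z forward; pixel columns grow to the right and rows downward; lengths in mm; the calibration is good to about 2 mm. The wrist camera is an equidistant fisheye: a pixel r from the principal point sees the ray r / f radians off the axis. A picture is of the moment at which its call begins. There is no depth.
- env.close_job(): hands the job in, once; it reports no verdict.
The state is a dict: "clock": time; "joints": joint angles; "qvel": joint speeds; "effort": joint torques, N m; "tool_pos": TCP position; "orientation": TCP orientation; "ft_force": force on the tool from outside, world axes, zero at the start; "ft_torque": the same for the moment, N m; "gripper_width": opening from 0.0 (shut) to 1.0 (fully open).
Only numpy, scipy, OpenCV 4.12 (cv2) and the standard library are available. Lean on these libraries where they do the work, as an engineer would, in place of code of your own. Each camera call takes 0.05 s, during which the arm holds its last target. There are 200 camera calls.

## Working session

There is one attempt and no reset: what is moved stays moved. The work goes in short steps, Python scripts to look and compute and a tool call to move; the robot and the scene stay as the last step left them, time stands still between calls to the robot, and variables do not carry over. Pictures are saved under pics/ and viewed, about 8 in all and at most 12, crops included, and the job is handed in when it is done.

Besides the shell and the picture viewer there is one more tool, called after "Request:" as name([rows], argument=value, ...), one row to a line, values as JSON. play_rows: Moves the arm, as the interface text tells. Its arguments: {"type":"object","properties":{"plan":{"type":"array","items":{"type":"array","items":{"type":"array","items":{"type":"number"}}}}},"required":["plan"]}

```bash
mkdir -p pics; ls; cat > h.py <<'E'
import numpy as np,cv2
from station import status,vision,env
def pic(name,fn,save=True):
    c=vision.camera(name); np.savez('pics/'+fn+'.npz',img=c['img'],K=c['mtx'],T=c['world_from_camera'])
    if save: cv2.imwrite('pics/'+fn+'.png',c['img'][:,:,::-1])
    return c
def load(fn): return np.load('pics/'+fn+'.npz')
def pix2w(fn,uv,z,fish=False):
    d=load(fn);K=d['K'];T=d['T'];out=[]
    for u,v in np.atleast_2d(uv):
        x=(u-K[0,2])/K[0,0];y=(v-K[1,2])/K[1,1]
        if fish:
            r=np.hypot(x,y)+1e-12; ray=np.array([x/r*np.sin(r),y/r*np.sin(r),np.cos(r)])
        else: ray=np.array([x,y,1])
        w=T[:3,:3]@ray; o=T[:3,3]; out.append(o+w*(z-o[2])/w[2])
    return np.array(out)
def w2pix(fn,P,fish=False):
    d=load(fn);K=d['K'];T=np.linalg.inv(d['T']);P=np.atleast_2d(P)
    c=P@T[:3,:3].T+T[:3,3]
    if fish:
        n=np.hypot(c[:,0],c[:,1])+1e-12;t=np.arctan2(n,c[:,2]);x=c[:,0]/n*t;y=c[:,1]/n*t
    else: x=c[:,0]/c[:,2];y=c[:,1]/c[:,2]
    return np.c_[K[0,0]*x+K[0,2],K[1,1]*y+K[1,2]]
E
python3 - <<'E'
from h import *
np.set_printoptions(precision=3,suppress=True)
for n in('top','side'):
    c=pic(n,n+'0');print(c['mtx'],c['world_from_camera'])
i=np.hstack([cv2.imread('pics/top0.png'),]);cv2.imwrite('pics/top0b.png',cv2.resize(i,(800,600),interpolation=cv2.INTER_CUBIC))
print(status.get_state(),env.tip_extent)
E
```

```text
pics
[[376.199   0.    253.744]
 [  0.    376.199 189.483]
 [  0.      0.      1.   ]] [[   0.001   -0.997    0.071  423.077]
 [  -1.      -0.002   -0.01    17.901]
 [   0.01    -0.071   -0.997 1209.082]
 [   0.       0.       0.       1.   ]]
[[358.304   0.    253.121]
 [  0.    358.304 199.373]
 [  0.      0.      1.   ]] [[ -0.757  -0.447   0.478  22.07 ]
 [ -0.654   0.523  -0.546 560.766]
 [ -0.006  -0.726  -0.688 781.873]
 [  0.      0.      0.      1.   ]]
{'clock': 0.1, 'joints': array([ 1.197,  0.592,  0.048,  1.61 , -0.033,  0.943, -0.034]), 'qvel': array([-0.001, -0.002,  0.   , -0.004,  0.   ,  0.001,  0.001]), 'effort': array([  0.004, -55.   ,   1.553, -19.882,   0.01 ,   0.004,  -0.   ]), 'tool_pos': array([ 200.045, -696.122,  255.26 ]), 'orientation': array([[ 0.961,  0.276, -0.001],
       [ 0.276, -0.961,  0.002],
       [-0.   , -0.002, -1.   ]]), 'ft_force': array([ 1.433,  1.092, -1.249]), 'ft_torque': array([0.02 , 0.028, 0.014]), 'gripper_width': 1.0007715793239131} 25.0
```

View pics/top0b.png

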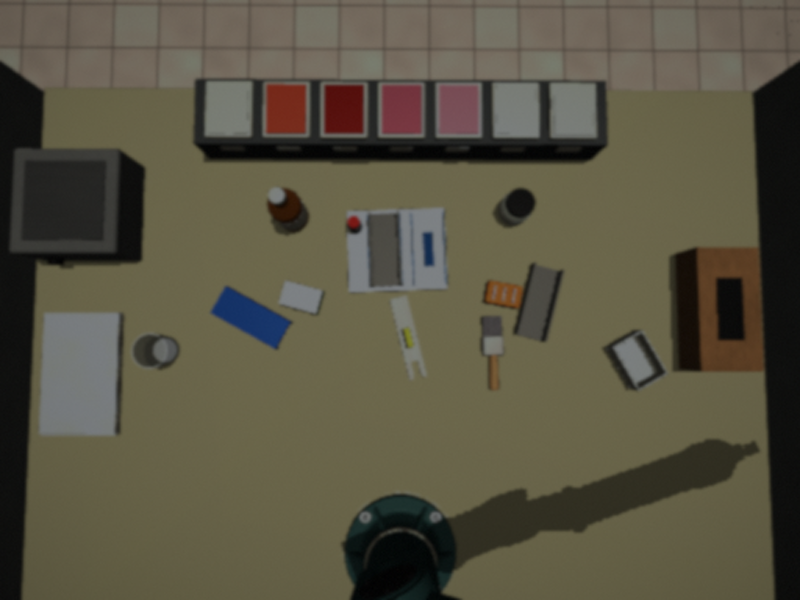

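```bash
python3 - <<'E'
from h import *
i=cv2.imread('pics/top0.png')
c=i[125:250,130:365]  # 235x125
c=cv2.resize(c,None,fx=3.4,fy=3.4,interpolation=cv2.INTER_CUBIC)
c=cv2.convertScaleAbs(c,alpha=1.5,beta=10)
a=c[:, :400];b=c[:,399:]
cv2.imwrite('pics/crop1.png',c)
print(c.shape)
# colour blobs
im=i.astype(int);B,G,R=im[...,0],im[...,1],im[...,2]
hsv=cv2.cvtColor(i,cv2.COLOR_BGR2HSV)
def rect(m,z,name):
    m=m.astype(np.uint8);n,l,s,ct=cv2.connectedComponentsWithStats(m)
    for k in range(1,n):
        if s[k,4]<12: continue
        cs,_=cv2.findContours((l==k).astype(np.uint8),0,1)
        bx=cv2.boxPoints(cv2.minAreaRect(cs[0]))
        print(name,s[k,4],'c',ct[k].round(1),'w',pix2w('top0',[ct[k]],z)[0].round(1),'box',bx.round(1).tolist(),pix2w('top0',bx,z)[:,:2].round(0).tolist())
H,S,V=hsv[...,0],hsv[...,1],hsv[...,2]
m=np.zeros(H.shape,bool);m[125:250,130:365]=1
rect(m&(H>105)&(H<130)&(S>150)&(V>70),30,'blue')
rect(m&((H<6)|(H>174))&(S>180)&(V>90),64,'red')
rect(m&(S<75)&(V>45)&(V<115),30,'grey')
rect(m&(H>24)&(H<34)&(S>180)&(V>90),38,'yel')
E
```

```text
(425, 799, 3)
blue 65 c [273.7 158.4] w [605.4 -56.6  30. ] box [[272.0, 150.0], [275.0, 150.0], [275.0, 168.0], [272.0, 168.0]] [[632.0, -51.0], [632.0, -61.0], [575.0, -61.0], [575.0, -51.0]]
blue 858 c [160.1 202.6] w [465.1 299.3  30. ] box [[135.5, 199.60000610351562], [144.5, 183.39999389648438], [184.6999969482422, 205.6999969482422], [175.6999969482422, 221.89999389648438]] [[475.0, 376.0], [526.0, 349.0], [456.0, 222.0], [405.0, 250.0]]
red 25 c [225.8 142.2] w [650.2  93.   64. ] box [[223.0, 140.0], [228.0, 140.0], [228.0, 144.0], [223.0, 144.0]] [[657.0, 102.0], [657.0, 86.0], [645.0, 86.0], [645.0, 101.0]]
grey 32 c [176.3 127.7] w [703.1 252.2  30. ] box [[170.0, 125.0], [182.0, 125.0], [182.0, 130.0], [170.0, 130.0]] [[712.0, 272.0], [712.0, 234.0], [696.0, 234.0], [696.0, 272.0]]
grey 144 c [327.3 136.3] w [ 676.8 -227.3   30. ] box [[313.5, 136.8000030517578], [321.79998779296875, 123.5999984741211], [341.6000061035156, 136.0], [333.3999938964844, 149.1999969482422]] [[675.0, -183.0], [718.0, -210.0], [678.0, -273.0], [635.0, -246.0]]
grey 24 c [195.2 130. ] w [695.9
[... 2234 characters left out ...]
 [[131.10000610351562, 200.6999969482422], [143.10000610351562, 178.60000610351562], [189.60000610351562, 204.0], [177.60000610351562, 226.10000610351562]] [[471.0, 390.0], [540.0, 354.0], [461.0, 207.0], [392.0, 243.0]]
grey 331 c [315.  212.3] w [ 435.5 -185.6   30. ] box [[305.0, 200.5], [323.0, 198.8000030517578], [325.5, 226.6999969482422], [307.5, 228.3000030517578]] [[473.0, -154.0], [478.0, -211.0], [391.0, -218.0], [386.0, -162.0]]
grey 22 c [205.9 226.4] w [391.3 155.4  30. ] box [[199.8000030517578, 232.39999389648438], [206.60000610351562, 219.8000030517578], [211.5, 222.39999389648438], [204.60000610351562, 235.0]] [[373.0, 174.0], [412.0, 153.0], [404.0, 138.0], [365.0, 159.0]]
```

View pics/crop1.png

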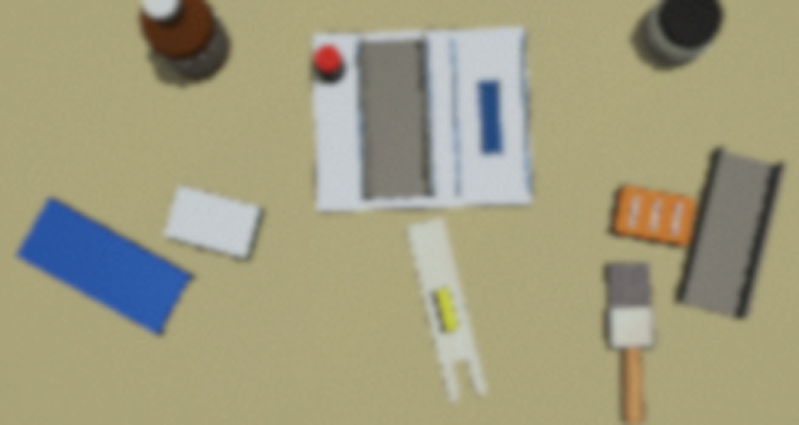

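```bash
python3 - <<'E'
from h import *
np.set_printoptions(precision=1,suppress=True)
def cw(l,z): return pix2w('top0',[((a+.5)/3.4-.5+130,(b+.5)/3.4-.5+125) for a,b in l],z)[:,:2]
R=cw([(313,33),(524,27),(532,204),(317,210)],8)
print('rack',R)
M=np.array([(85,122),(85,-82),(-85,-82),(-85,122)],float)
def fit(M,W):
    m=M.mean(0);w=W.mean(0);H=(M-m).T@(W-w);a=np.arctan2(H[0,1]-H[1,0],H[0,0]+H[1,1])
    Rm=np.array([[np.cos(a),-np.sin(a)],[np.sin(a),np.cos(a)]]);t=w-Rm@m
    return np.degrees(a),t,W-(M@Rm.T+t),Rm
a,t,r,Rm=fit(M,R);print('rackfit',a,t,r); print('pin pred',Rm@[50,104]+t,'meas',cw([(327,58)],64))
print('racked z38/z12',cw([(360,40),(427,38),(433,195),(363,199)],38))
print('loose z30',cw([(718,150),(782,164),(742,317),(678,301)],30))
print('loose z0',cw([(718,150),(782,164),(742,317),(678,301)],0))
print('block',cw([(622,185),(697,195),(690,245),(612,236)],26))
print('brush',cw([(607,263),(649,263),(655,347),(607,347),(640,425)],20))
K=cw([(408,225),(440,220),(487,390),(450,401)],6);print('keeper',K)
print(fit(np.array([(-85,-18),(-85,18),(85,18),(85,-18.)]),K))
print('tab',cw([(447,310)],38))
E
```

```text
rack [[686.9 109.9]
 [693.3 -90.8]
 [524.2 -97.6]
 [518.1 105. ]]
rackfit 1.8631556719855011 [606.3 -13.4] [[-0.4 -1.4]
 [-0.6  1.7]
 [ 0.2  0.5]
 [ 0.8 -0.8]]
pin pred [652.9  92.2] meas [[651.7  92.8]]
racked z38/z12 [[673.9  64.1]
 [676.    2. ]
 [529.8  -3.7]
 [526.   60.7]]
loose z30 [[ 573.1 -268.9]
 [ 560.1 -328.3]
 [ 418.2 -288.6]
 [ 432.9 -229.7]]
loose z0 [[ 576.9 -276.1]
 [ 563.6 -337.1]
 [ 418.1 -296.4]
 [ 433.1 -236. ]]
block [[ 540.6 -179.8]
 [ 531.4 -249.6]
 [ 484.8 -242.4]
 [ 493.  -170. ]]
brush [[ 468.2 -166.1]
 [ 468.2 -205.2]
 [ 390.4 -209.9]
 [ 390.3 -165.3]
 [ 318.7 -195.2]]
keeper [[504.3  19.3]
 [509.  -10.9]
 [349.8 -54.8]
 [339.6 -20.2]]
(np.float64(-165.60421020410183), array([425.7, -16.6]), array([[ 0.7, -2.6],
       [-3.4,  2.1],
       [ 2. ,  0.4],
       [ 0.7,  0.1]]), array([[-1. ,  0.2],
       [-0.2, -1. ]]))
tab [[424.3 -16.5]]
```

```bash
cat >> h.py <<'E'
def plan(targets,start=None):
    """targets: (x,y,z,tool-x angle deg,fingers[,n]); prints rows in tool axes"""
    s=status.get_state();R=s['orientation'];p=s['tool_pos'];a=np.degrees(np.arctan2(R[1,0],R[0,0]))
    if start is not None: p=np.array(start[:3],float);a=start[3]
    print('t',round(s['clock'],2),'p',p.round(1),'a',round(a,2),'g',round(s['gripper_width'],3),'F',s['ft_force'].round(1),'q',s['joints'].round(2))
    for T in targets:
        q=np.array(T[:3],float);d=q-p;da=(T[3]-a+180)%360-180
        n=T[5] if len(T)>5 else int(max(1,np.ceil(np.linalg.norm(d)/38),np.ceil(abs(da)/6.8)))
        rows=[]
        for k in range(n):
            b=np.radians(a+da*k/n);w=d/n
            rows.append([T[4],round(w[0]*np.cos(b)+w[1]*np.sin(b),1),round(w[0]*np.sin(b)-w[1]*np.cos(b),1),round(-w[2],1),round(-da/n,2)])
        print(n,str(rows).replace(' ',''))
        p=q;a=T[3]
E
python3 - <<'E'
from h import *
plan([(547,-293,200,-15.6,100)])
E
```

```text
t 0.1 p [ 200.  -696.1  255.3] a 16.03 g 1.001 F [ 1.4  1.1 -1.2] q [ 1.2   0.59  0.05  1.61 -0.03  0.94 -0.03]
15 [[100,np.float64(29.7),np.float64(-19.4),np.float64(3.7),np.float64(2.11)],[100,np.float64(28.9),np.float64(-20.5),np.float64(3.7),np.float64(2.11)],[100,np.float64(28.1),np.float64(-21.6),np.float64(3.7),np.float64(2.11)],[100,np.float64(27.3),np.float64(-22.6),np.float64(3.7),np.float64(2.11)],[100,np.float64(26.5),np.float64(-23.6),np.float64(3.7),np.float64(2.11)],[100,np.float64(25.6),np.float64(-24.5),np.float64(3.7),np.float64(2.11)],[100,np.float64(24.7),np.float64(-25.5),np.float64(3.7),np.float64(2.11)],[100,np.float64(23.7),np.float64(-26.4),np.float64(3.7),np.float64(2.11)],[100,np.float64(22.7),np.float64(-27.2),np.float64(3.7),np.float64(2.11)],[100,np.float64(21.7),np.float64(-28.0),np.float64(3.7),np.float64(2.11)],[100,np.float64(20.7),np.float64(-28.8),np.float64(3.7),np.float64(2.11)],[100,np.float64(19.6),np.float64(-29.5),np.float64(3.7),np.float64(2.11)],[100,np.float64(18.5),np.float64(-30.3),np.float64(3.7),np.float64(2.11)],[100,np.float64(17.4),np.float64(-30.9),np.float64(3.7),np.float64(2.11)],[100,np.float64(16.2),np.float64(-31.5),np.float64(3.7),np.float64(2.11)]]
```

Request:
play_rows([
  [[100,30,-19,4,2.1],[100,29,-20,4,2.1],[100,28,-22,4,2.1],[100,27,-23,4,2.1],[100,26,-24,4,2.1],[100,26,-25,4,2.1],[100,25,-25,4,2.1],[100,24,-26,4,2.1]],
])

```text
clock: 0.77
tool_pos: [381.0, -483.9, 217.3]
orientation: [[0.999, -0.05, -0.01], [-0.05, -0.999, -0.002], [-0.01, 0.003, -1.0]]
ft_force: [0.8, 0.5, 0.9]
gripper_width: 1.004
```

Request:
play_rows([
  [[100,23,-27,4,2.1],[100,22,-28,4,2.1],[100,21,-29,4,2.1],[100,20,-30,4,2.1],[100,18,-30,4,2.1],[100,17,-31,4,2.1],[100,16,-31,4,2.1]],
])

```text
clock: 1.35
tool_pos: [555.6, -290.9, 183.4]
orientation: [[0.949, -0.315, -0.014], [-0.315, -0.949, 0.001], [-0.014, 0.004, -1.0]]
ft_force: [0.5, 0.3, 0.1]
gripper_width: 1.004
```

```bash
sed -i 's/rows.append(\(\[.*\]\))$/rows.append([float(v) for v in \1])/' h.py; python3 - <<'E'
from h import *
plan([(547,-293,200,-15.6,100)])
pic('wrist','w1')
im=cv2.imread('pics/w1.png');cv2.imwrite('pics/w1.png',cv2.resize(im,(800,600)))
d=load('w1');print(d['K'],d['T'].round(2))
E
```

```text
t 1.35 p [ 555.6 -290.9  183.4] a -18.38 g 1.004 F [0.5 0.3 0.1] q [ 0.27  0.57  0.19  1.89 -0.15  0.71 -1.34]
1 [[100.0,-7.5,4.7,-16.6,-2.78]]
[[297.31863964   0.         252.74641801]
 [  0.         297.31863964 192.75424231]
 [  0.           0.           1.        ]] [[-3.2000e-01 -9.0000e-01 -3.1000e-01  6.3419e+02]
 [-9.5000e-01  3.0000e-01  1.0000e-01 -3.1642e+02]
 [ 0.0000e+00  3.3000e-01 -9.4000e-01  2.9973e+02]
 [ 0.0000e+00  0.0000e+00  0.0000e+00  1.0000e+00]]
```

View pics/w1.png

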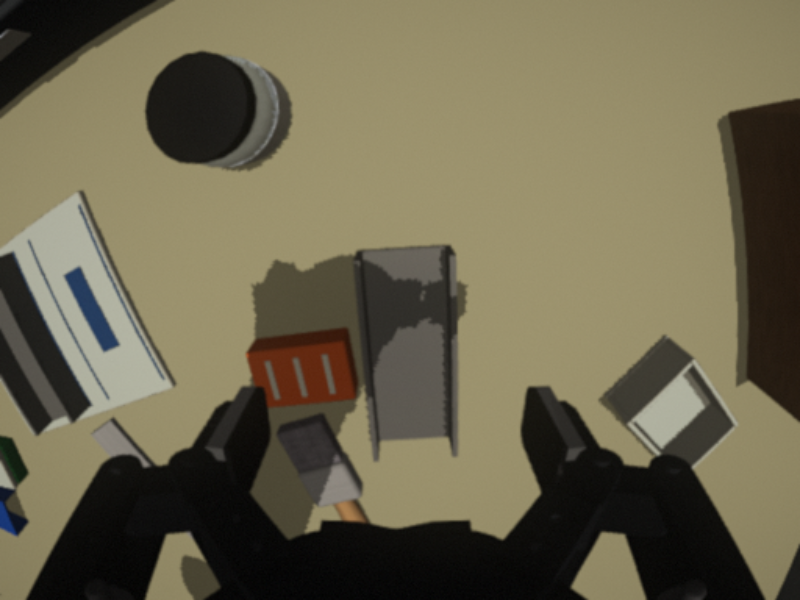

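```bash
python3 - <<'E'
from h import *
np.set_printoptions(precision=1,suppress=True)
c=[(355,252),(454,246),(457,457),(375,460)]
uv=[((a+.5)/1.5625-.5,(b+.5)/1.5625-.5) for a,b in c]
W=pix2w('w1',uv,30,True);print(W)
u=W[1]-W[2];print(np.degrees(np.arctan2(u[1],u[0])),np.linalg.norm(u))
u=W[0]-W[3];print(np.degrees(np.arctan2(u[1],u[0])),np.linalg.norm(u),np.linalg.norm(W[0]-W[1]),np.linalg.norm(W[2]-W[3]))
blk=[(247,350),(348,328),(357,403),(268,408)]
print(W.mean(0),pix2w('w1',[((a+.5)/1.5625-.5,(b+.5)/1.5625-.5) for a,b in blk],26,True))
E
```

```text
[[ 581.9 -274.9   30. ]
 [ 566.8 -332.    30. ]
 [ 415.8 -292.6   30. ]
 [ 432.9 -235.    30. ]]
-14.641965613264343 156.07775663779793
-14.971308217857965 154.2070591186786 59.15653469097611 60.077016433736986
[ 499.3 -283.6   30. ] [[ 542.1 -181.8   26. ]
 [ 535.8 -253.    26. ]
 [ 481.4 -239.    26. ]
 [ 495.9 -176.3   26. ]]
```

```bash
python3 - <<'E'
from h import *
plan([(548,-294.6,110,-15.2,100),(548,-294.6,33,-15.2,100)])
E
```

```text
t 1.4 p [ 562.8 -281.5  182.1] a -17.76 g 1.0 F [ 4.9  4.9 -0.3] q [ 0.26  0.57  0.18  1.89 -0.16  0.71 -1.34]
2 [[100.0,-5.0,8.5,36.1,-1.28],[100.0,-5.2,8.4,36.1,-1.28]]
3 [[100.0,0.0,-0.0,25.7,-0.0],[100.0,0.0,-0.0,25.7,-0.0],[100.0,0.0,-0.0,25.7,-0.0]]
```

Request:
play_rows([
  [[100,-6,9,35,-1.3],[100,-5,8,25,-1.3],[100,0,0,10,0],[100,0,0,0,0],[100,0,0,0,0]],
])

```text
clock: 1.82
tool_pos: [553.5, -285.9, 109.3]
orientation: [[0.969, -0.245, -0.006], [-0.245, -0.969, 0.01], [-0.008, -0.008, -1.0]]
ft_force: [0.4, 0.1, 1.0]
gripper_width: 0.998
```

```bash
python3 - <<'E'
from h import *
plan([(548,-294.6,33,-15.2,100)])
E
```

```text
t 1.82 p [ 553.5 -285.9  109.3] a -14.19 g 0.998 F [0.4 0.1 1. ] q [ 0.31  0.66  0.13  1.94 -0.17  0.56 -1.25]
3 [[100.0,-1.1,3.3,25.4,0.34],[100.0,-1.1,3.3,25.4,0.34],[100.0,-1.0,3.3,25.4,0.34]]
```

Request:
play_rows([
  [[100,-3,9,5,1],[100,0,0,20,0],[100,0,0,25,0],[100,0,0,20,0],[100,0,0,5,0],[100,0,0,0,0],[100,0,0,0,0]],
])

```text
clock: 2.4
tool_pos: [551.1, -303.7, 40.1]
orientation: [[0.961, -0.275, 0.007], [-0.275, -0.961, -0.001], [0.007, -0.002, -1.0]]
ft_force: [-0.3, -0.1, 1.2]
gripper_width: 1.0
```

```bash
python3 - <<'E'
from h import *
plan([(548,-294.6,33,-15.2,100)])
E
```

```text
t 2.4 p [ 551.1 -303.7   40.1] a -15.96 g 1.0 F [-0.3 -0.1  1.2] q [ 0.36  0.77  0.11  1.95 -0.19  0.43 -1.24]
1 [[100.0,-5.5,-7.9,7.1,-0.76]]
```

Request:
play_rows([
  [[100,-3,-5,0,0],[100,0,0,0,0],[100,0,0,0,0]],
])

```text
clock: 2.65
tool_pos: [551.0, -299.7, 43.7]
orientation: [[0.961, -0.277, 0.012], [-0.277, -0.961, -0.004], [0.013, 0.0, -1.0]]
ft_force: [-0.1, -1.1, -1.8]
gripper_width: 1.0
```

Request:
play_rows([
  [[100,-3,-4,6,0],[100,0,0,5,0],[100,0,0,0,0],[100,0,0,0,0]],
])

```text
clock: 2.98
tool_pos: [550.6, -294.2, 33.9]
orientation: [[0.961, -0.276, 0.016], [-0.276, -0.961, -0.005], [0.017, 0.0, -1.0]]
ft_force: [-0.3, -0.5, 0.2]
gripper_width: 1.0
```

Good. Close.

Request:
play_rows([
  [[40,0,0,0,0],[40,0,0,0,0],[40,0,0,0,0],[40,0,0,0,0],[40,0,0,0,0],[40,0,0,0,0]],
])

```text
clock: 3.48
tool_pos: [550.8, -294.5, 34.2]
orientation: [[0.961, -0.276, 0.016], [-0.276, -0.961, -0.005], [0.017, 0.0, -1.0]]
ft_force: [0.4, 1.0, 0.4]
gripper_width: 0.707
```

Request:
play_rows([
  [[40,0,0,-15,0],[40,0,0,-25,0],[40,0,0,-25,0],[40,0,0,-15,0],[40,0,0,0,0],[40,0,0,0,0]],
])

```text
clock: 3.98
tool_pos: [548.2, -293.7, 118.8]
orientation: [[0.961, -0.276, 0.013], [-0.276, -0.961, -0.004], [0.014, -0.0, -1.0]]
ft_force: [0.2, 0.1, -1.7]
gripper_width: 0.71
```

```bash
python3 - <<'E'
from h import *
pic('wrist','w2')
im=cv2.imread('pics/w2.png');cv2.imwrite('pics/w2.png',cv2.resize(im,(800,600)))
plan([(653,-57,120,1.9,40)])
E
```

```text
t 4.03 p [ 548.3 -293.8  118.7] a -16.03 g 0.711 F [ 0.2 -1.1 -1.5] q [ 0.32  0.64  0.15  1.95 -0.18  0.55 -1.26]
7 [[40.0,5.0,-36.6,-0.2,-2.56],[40.0,6.7,-36.4,-0.2,-2.56],[40.0,8.3,-36.0,-0.2,-2.56],[40.0,9.9,-35.6,-0.2,-2.56],[40.0,11.5,-35.2,-0.2,-2.56],[40.0,13.0,-34.6,-0.2,-2.56],[40.0,14.6,-34.0,-0.2,-2.56]]
```

View pics/w2.png

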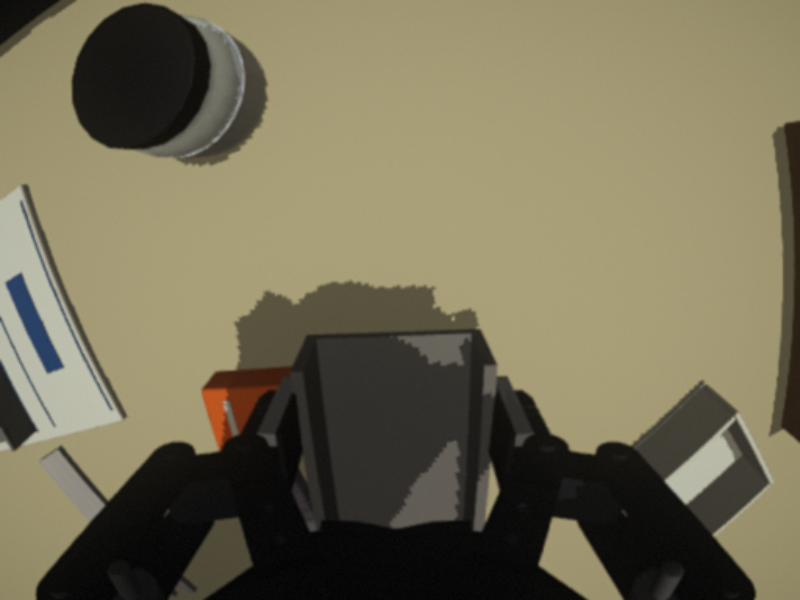

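```bash
python3 - <<'E'
from h import *
np.set_printoptions(precision=1,suppress=True)
s=status.get_state();p=s['tool_pos'];R=s['orientation']
f=lambda c:[((a+.5)/1.5625-.5,(b+.5)/1.5625-.5) for a,b in c]
for z in(114.5,112):
  W=pix2w('w2',f([(307,338),(484,332)]),z,True);print('rim in tool',(W-p)@R,np.linalg.norm(W[0]-W[1]))
E
```

```text
rim in tool [[ 29.  -25.7   4.6]
 [ 30.8  25.3   4.6]] 51.06850907480813
rim in tool [[ 27.9 -26.2   7.1]
 [ 29.8  25.8   7.1]] 52.106820615770175
```

Request:
play_rows([
  [[40,5,-30,0,-2.5],[40,7,-36,0,-2.5],[40,8,-36,0,-2.5],[40,10,-36,0,-2.5],[40,12,-35,0,-2.5],[40,12,-30,0,-2.5],[40,8,-18,0,-1.5],[40,0,-5,0,0]],
])

```text
clock: 4.7
tool_pos: [642.3, -76.0, 109.1]
orientation: [[1.0, 0.01, 0.001], [0.01, -1.0, -0.006], [0.001, 0.006, -1.0]]
ft_force: [0.0, 1.1, -1.2]
gripper_width: 0.709
```

Request:
play_rows([
  [[40,0,0,0,0],[40,0,0,0,0]],
])

```text
clock: 4.87
tool_pos: [640.8, -73.5, 106.8]
orientation: [[1.0, 0.013, -0.003], [0.013, -1.0, -0.005], [-0.003, 0.004, -1.0]]
ft_force: [0.1, -0.1, -1.5]
gripper_width: 0.712
```

```bash
python3 - <<'E'
from h import *
plan([(654,-57,46,1.9,40)])
pic('wrist','w3')
im=cv2.imread('pics/w3.png');cv2.imwrite('pics/w3.png',cv2.resize(im,(800,600)))
E
```

```text
t 4.87 p [640.8 -73.5 106.8] a 0.74 g 0.712 F [ 0.1 -0.1 -1.5] q [-0.04  0.68  0.11  1.89 -0.12  0.58 -1.4 ]
2 [[40.0,6.7,-8.2,30.4,-0.58],[40.0,6.8,-8.1,30.4,-0.58]]
```

View pics/w3.png

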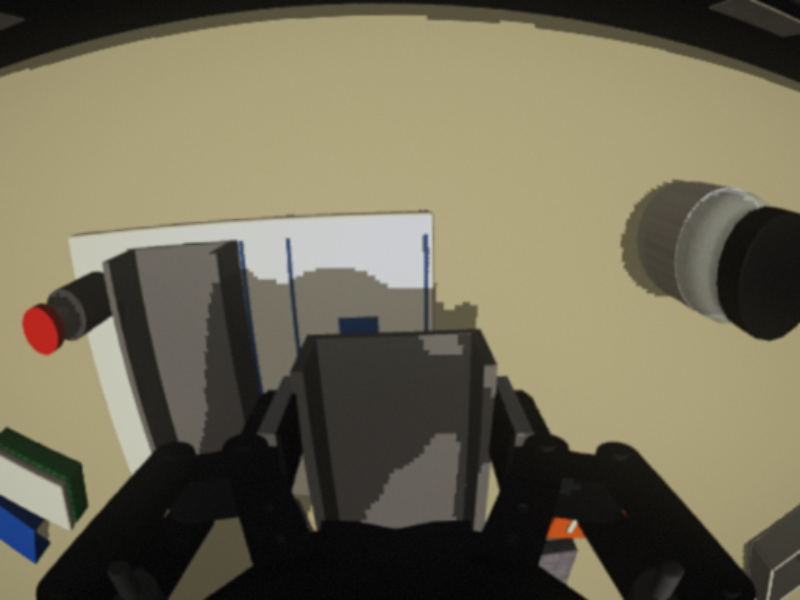

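```bash
python3 - <<'E'
from h import *
np.set_printoptions(precision=1,suppress=True)
s=status.get_state();p=s['tool_pos'];R=s['orientation']
f=lambda c:[((a+.5)/1.5625-.5,(b+.5)/1.5625-.5) for a,b in c]
g=lambda c,z:pix2w('w3',f(c),z,True)[:,:2]
print('rack far corners',g([(432,212),(70,237)],8),'expect',[(606.3+85*.9995-82*-(-1)*-.0325*1,0)])
a=np.radians(1.86);Rm=np.array([[np.cos(a),-np.sin(a)],[np.sin(a),np.cos(a)]]);t=[606.3,-13.4]
for m in[(85,-82),(85,122),(50,104),(75,14),(75,76)]: print(m,Rm@m+t)
print('pin',g([(43,330)],64))
print('racked end rim',g([(107,262),(135,250),(210,255),(238,241)],38))
print('racked end web',g([(135,250),(210,243)],12))
print('lines',g([(288,238),(427,235),(240,243)],8))
print('held rim',g([(307,338),(484,332)],p[2]-4.2))
E
```

```text
rack far corners [[693.8 -90.3]
 [685.6 109.3]] expect [(693.9224999999999, 0)]
(85, -82) [693.9 -92.6]
(85, 122) [687.3 111.3]
(50, 104) [652.9  92.2]
(75, 14) [680.8   3. ]
(75, 76) [678.8  65. ]
pin [[652.5  90.3]]
racked end rim [[677.7  62.6]
 [683.   45.3]
 [679.9   6.9]
 [685.8  -6.7]]
racked end web [[677.5  61.7]
 [680.   17.3]]
lines [[681.  -21.8]
 [682.8 -88.2]
 [678.9   2.8]]
held rim [[670.  -47.6]
 [672.4 -98.3]]
```

Request:
play_rows([
  [[40,5,-8,0,-1],[40,4,-6,5,-0.4],[40,0,0,15,0],[40,0,0,15,0],[40,0,0,5,0],[40,0,0,0,0],[40,0,0,0,0]],
])

```text
clock: 5.5
tool_pos: [647.8, -70.5, 64.9]
orientation: [[1.0, 0.024, -0.005], [0.023, -1.0, -0.011], [-0.005, 0.01, -1.0]]
ft_force: [0.7, -0.5, -0.8]
gripper_width: 0.709
```

```bash
python3 - <<'E'
from h import *
plan([(651.5,-57,42,1.9,40)])
E
```

```text
t 5.5 p [647.8 -70.5  64.9] a 1.35 g 0.709 F [ 0.7 -0.5 -0.8] q [-0.04  0.75  0.11  1.89 -0.12  0.52 -1.4 ]
1 [[40.0,4.0,-13.4,22.9,-0.55]]
```

Request:
play_rows([
  [[40,4,-13,0,-0.6],[40,3,-6,0,-0.4],[40,0,0,0,0],[40,0,0,0,0],[40,0,0,0,0]],
])

```text
clock: 5.92
tool_pos: [656.8, -49.1, 67.1]
orientation: [[0.999, 0.043, -0.0], [0.043, -0.999, -0.01], [-0.001, 0.01, -1.0]]
ft_force: [0.3, -0.3, -0.6]
gripper_width: 0.71
```

Request:
play_rows([
  [[40,-5.5,8,0,0.6],[40,0,0,0,0],[40,0,0,0,0],[40,0,0,0,0]],
])

```text
clock: 6.25
tool_pos: [651.1, -58.9, 68.1]
orientation: [[1.0, 0.031, 0.0], [0.031, -0.999, -0.011], [-0.0, 0.011, -1.0]]
ft_force: [-0.6, -1.0, -1.0]
gripper_width: 0.708
```

Request:
play_rows([
  [[40,0,-1.5,12,0],[40,0,0,10,0],[40,0,0,0,0],[40,0,0,0,0],[40,0,0,0,0]],
])

```text
clock: 6.67
tool_pos: [650.3, -58.2, 42.8]
orientation: [[1.0, 0.03, -0.001], [0.03, -1.0, -0.011], [-0.002, 0.011, -1.0]]
ft_force: [-0.6, 0.4, -0.5]
gripper_width: 0.711
```

Request:
play_rows([
  [[40,0,0,2,0],[40,0,0,0,0],[84,0,0,0,0],[84,0,0,0,0],[84,0,0,0,0],[84,0,0,0,0],[84,0,0,0,0]],
])

```text
clock: 7.25
tool_pos: [652.0, -58.2, 44.5]
orientation: [[1.0, 0.03, 0.001], [0.03, -0.999, -0.011], [0.001, 0.011, -1.0]]
ft_force: [0.6, -0.0, 0.4]
gripper_width: 0.838
```

Request:
play_rows([
  [[84,0,0,-20,0],[84,0,0,-30,0],[84,-20,0,-35,0],[84,-35,0,-35,0],[84,-35,0,-20,0],[84,-20,0,0,0],[84,0,0,0,0],[84,0,0,0,0]],
])

```text
clock: 7.92
tool_pos: [542.7, -59.6, 184.1]
orientation: [[1.0, 0.031, 0.001], [0.031, -0.999, -0.01], [0.0, 0.01, -1.0]]
ft_force: [0.4, 0.3, -0.3]
gripper_width: 0.838
```

```bash
python3 - <<'E'
from h import *
plan([(465,299,160,61,100)])
pic('wrist','w4')
im=cv2.imread('pics/w4.png');cv2.imwrite('pics/w4.png',cv2.resize(im,(800,600)))
E
```

```text
t 7.92 p [542.7 -59.6 184.1] a 1.76 g 0.838 F [ 0.4  0.3 -0.3] q [-0.08  0.47  0.14  2.08 -0.1   0.6  -1.42]
10 [[100.0,-6.7,-36.1,2.4,-5.92],[100.0,-2.9,-36.6,2.4,-5.92],[100.0,0.9,-36.7,2.4,-5.92],[100.0,4.7,-36.4,2.4,-5.92],[100.0,8.4,-35.7,2.4,-5.92],[100.0,12.0,-34.7,2.4,-5.92],[100.0,15.5,-33.2,2.4,-5.92],[100.0,18.9,-31.5,2.4,-5.92],[100.0,22.0,-29.3,2.4,-5.92],[100.0,25.0,-26.9,2.4,-5.92]]
```

View pics/w4.png

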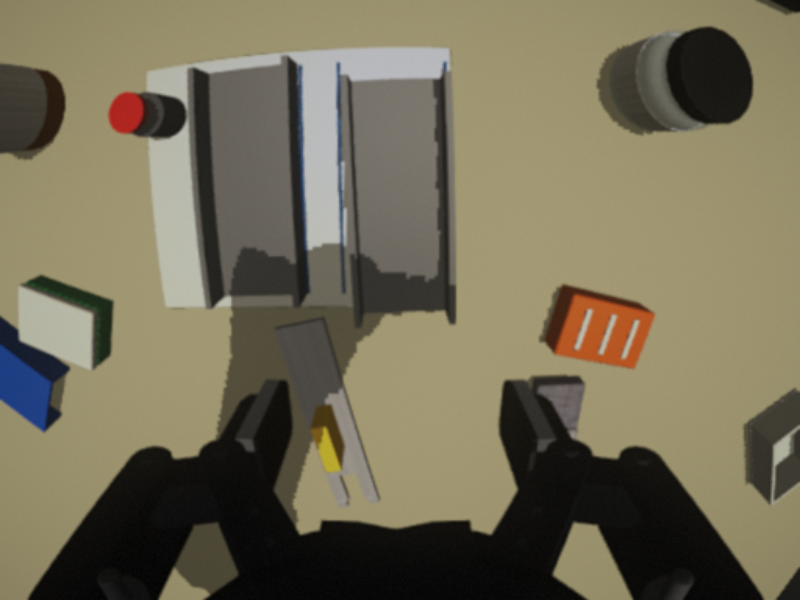

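```bash
cat >> h.py <<'E'
S=1.5625
def wp(fn,c,z): return pix2w(fn,[((a+.5)/S-.5,(b+.5)/S-.5) for a,b in c],z,True)[:,:2]
E
python3 - <<'E'
from h import *
np.set_printoptions(precision=1,suppress=True)
a=np.radians(1.86);Rm=np.array([[np.cos(a),-np.sin(a)],[np.sin(a),np.cos(a)]]);t=np.array([606.3,-13.4])
g=lambda c,z:(wp('w4',c,z)-t)@Rm
print('in rack frame: racked\n',g([(190,70),(293,58),(300,306),(208,307)],38))
print('loose\n',g([(341,77),(447,67),(452,323),(358,326)],38))
print('rack\n',g([(148,72),(449,48),(165,306)],8),'\npin',g([(127,112)],64))
print('keeper w\n',wp('w4',[(276,328),(323,319),(378,499),(345,505)],6),wp('w4',[(330,458)],38))
E
```

```text
in rack frame: racked
 [[ 72.3  74.9]
 [ 72.5  11.7]
 [-74.3  12.5]
 [-74.7  73.1]]
loose
 [[ 59.7 -15.6]
 [ 65.5 -74.4]
 [-85.8 -80.1]
 [-87.3 -22.6]]
rack
 [[ 82.3 120.7]
 [ 83.8 -79.4]
 [-84.2 121.3]] 
pin [[ 48.8 103.8]]
keeper w
 [[503.7  20.9]
 [511.5 -12.7]
 [350.1 -52.6]
 [341.6 -24.5]] [[418.1 -18.4]]
```

Request:
play_rows([
  [[84,18,1,20,-1],[84,22,1,30,-1],[84,12,0,25,-0.5],[84,0,0,10,0],[84,0,0,0,0],[84,0,0,0,0],[84,0,0,0,0]],
])

```text
clock: 8.55
tool_pos: [602.9, -59.3, 92.8]
orientation: [[0.997, 0.077, 0.003], [0.077, -0.997, -0.01], [0.002, 0.01, -1.0]]
ft_force: [-0.1, 0.5, -0.3]
gripper_width: 0.844
```

```bash
python3 - <<'E'
from h import *
plan([(597,-61,44,4.3,84)])
E
```

```text
t 8.55 p [602.9 -59.3  92.8] a 4.43 g 0.844 F [-0.1  0.5 -0.3] q [-0.05  0.67  0.1   1.99 -0.11  0.49 -1.37]
2 [[84.0,-3.0,0.6,24.4,0.06],[84.0,-3.0,0.6,24.4,0.06]]
```

Request:
play_rows([
  [[84,-4,1.5,12,0],[84,0,0,18,0],[84,0,0,12,0],[84,0,0,3,0],[84,0,0,0,0],[84,0,0,0,0]],
])

```text
clock: 9.05
tool_pos: [600.3, -62.2, 52.6]
orientation: [[0.997, 0.076, 0.01], [0.076, -0.997, -0.01], [0.009, 0.011, -1.0]]
ft_force: [0.8, -0.4, 0.8]
gripper_width: 0.842
```

Request:
play_rows([
  [[84,0,-1,8,0],[84,0,0,0,0],[84,0,0,0,0],[40,0,0,0,0],[40,0,0,0,0],[40,0,0,0,0],[40,0,0,0,0],[40,0,0,0,0]],
])

```text
clock: 9.72
tool_pos: [602.0, -61.1, 47.1]
orientation: [[0.997, 0.076, 0.015], [0.076, -0.997, -0.011], [0.014, 0.012, -1.0]]
ft_force: [0.6, 0.9, -0.8]
gripper_width: 0.705
```

Request:
play_rows([
  [[40,0,0,-10,0],[40,0,0,0,0],[40,0,0,0,0]],
])

```text
clock: 9.97
tool_pos: [601.3, -60.9, 57.5]
orientation: [[0.997, 0.076, 0.013], [0.076, -0.997, -0.01], [0.013, 0.011, -1.0]]
ft_force: [-0.4, -0.4, -1.7]
gripper_width: 0.704
```

Request:
play_rows([
  [[40,12,-1,0,2.4],[40,0,0,0,0],[40,0,0,0,0],[40,0,0,0,0]],
])

```text
clock: 10.3
tool_pos: [612.6, -59.2, 58.3]
orientation: [[0.999, 0.034, 0.013], [0.034, -0.999, -0.011], [0.013, 0.011, -1.0]]
ft_force: [0.6, 1.0, -1.2]
gripper_width: 0.71
```

Request:
play_rows([
  [[40,0.5,0,9,0],[40,0,0,0,0],[40,0,0,0,0],[40,0,0,2,0],[40,0,0,0,0]],
])

```text
clock: 10.72
tool_pos: [611.5, -59.7, 47.1]
orientation: [[0.999, 0.035, 0.011], [0.035, -0.999, -0.01], [0.01, 0.011, -1.0]]
ft_force: [-0.8, -0.1, -1.3]
gripper_width: 0.711
```

Request:
play_rows([
  [[40,1.5,0,0.5,0],[40,0,0,0,0],[40,0,0,0,0],[84,0,0,0,0],[84,0,0,0,0],[84,0,0,0,0],[84,0,0,0,0]],
])

```text
clock: 11.3
tool_pos: [612.5, -59.9, 46.6]
orientation: [[0.999, 0.035, 0.01], [0.035, -0.999, -0.01], [0.009, 0.011, -1.0]]
ft_force: [-0.4, -0.4, 0.5]
gripper_width: 0.838
```

Request:
play_rows([
  [[84,0,0,-20,0],[84,0,0,-30,0],[84,-10,0,-35,0],[84,-20,0,-35,0],[84,-25,0,-20,0],[84,-15,0,0,0],[84,0,0,0,0],[84,0,0,0,0]],
])

```text
clock: 11.97
tool_pos: [540.8, -60.9, 191.1]
orientation: [[0.999, 0.036, 0.011], [0.036, -0.999, -0.01], [0.011, 0.01, -1.0]]
ft_force: [0.5, 0.8, 1.0]
gripper_width: 0.84
```

```bash
python3 - <<'E'
from h import *
plan([(465,299,160,61,100)])
pic('wrist','w5')
im=cv2.imread('pics/w5.png')[0:230,80:310];S5=2.6
cv2.imwrite('pics/w5.png',cv2.resize(im,None,fx=S5,fy=S5,interpolation=cv2.INTER_CUBIC))
E
```

```text
t 11.97 p [540.8 -60.9 191.1] a 2.04 g 0.84 F [0.5 0.8 1. ] q [-0.08  0.46  0.15  2.08 -0.1   0.6  -1.41]
10 [[100.0,-6.3,-36.2,3.1,-5.9],[100.0,-2.5,-36.7,3.1,-5.9],[100.0,1.2,-36.8,3.1,-5.9],[100.0,5.0,-36.4,3.1,-5.9],[100.0,8.7,-35.7,3.1,-5.9],[100.0,12.4,-34.6,3.1,-5.9],[100.0,15.8,-33.2,3.1,-5.9],[100.0,19.2,-31.4,3.1,-5.9],[100.0,22.3,-29.3,3.1,-5.9],[100.0,25.2,-26.8,3.1,-5.9]]
```

View pics/w5.png

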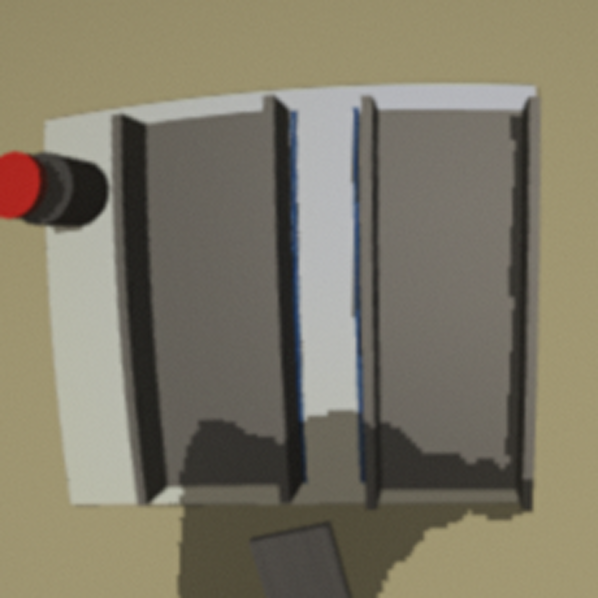

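```bash
python3 - <<'E'
from h import *
np.set_printoptions(precision=1,suppress=True)
a=np.radians(1.86);Rm=np.array([[np.cos(a),-np.sin(a)],[np.sin(a),np.cos(a)]]);t=np.array([606.3,-13.4])
g=lambda c,z:(pix2w('w5',[((u+.5)/2.6-.5+80,(v+.5)/2.6-.5) for u,v in c],z,True)[:,:2]-t)@Rm
for n,c in(('racked',[(112,116),(276,97),(291,502),(139,503)]),('loose',[(362,97),(539,98),(531,509),(367,508)])):
    w=g(c,38);print(n,w.tolist(),w.mean(0),np.degrees(np.arctan2((w[0]-w[3])[1],(w[0]-w[3])[0])),np.degrees(np.arctan2((w[1]-w[2])[1],(w[1]-w[2])[0])))
print('rack',g([(44,121),(537,87),(71,504)],8))
E
```

```text
racked [[73.22879996433632, 76.61699095072875], [73.72234619308533, 14.1895676486214], [-74.3135573505323, 12.576043676940975], [-74.68342512366071, 74.04160101521028]] [-0.5 44.4] 0.9975109562394472 0.6244731907652026
loose [[72.06295264501233, -16.08774658223988], [72.01531286634498, -77.08660148835102], [-77.10263222137671, -76.89905165812971], [-76.66774914529232, -16.01000700182331]] [ -2.4 -46.5] -0.029947747168169756 -0.07206247408763934
rack [[ 82.6 122.2]
 [ 83.1 -80. ]
 [-84.8 121.1]]
```

Request:
play_rows([
  [[92,-6,-30,2,-5.9],[92,-3,-36,2,-5.9],[92,1,-37,2,-5.9],[92,5,-36,2,-5.9],[92,8,-36,2,-5.9],[92,12,-34,2,-5.9],[92,16,-32,2,-5.9],[92,19,-30,2,-5.9]],
])

```text
clock: 12.68
tool_pos: [489.7, 218.4, 163.3]
orientation: [[0.641, 0.767, 0.015], [0.768, -0.641, -0.017], [-0.003, 0.022, -1.0]]
ft_force: [1.3, 0.1, -0.0]
gripper_width: 0.921
```

Request:
play_rows([
  [[92,18,-20,0,-5],[92,8,-8,0,-4],[92,0,0,0,0],[92,0,0,0,0],[92,0,0,0,0]],
])

```text
clock: 13.1
tool_pos: [483.1, 272.9, 157.0]
orientation: [[0.492, 0.871, 0.01], [0.871, -0.492, -0.009], [-0.003, 0.014, -1.0]]
ft_force: [0.7, -0.4, -0.8]
gripper_width: 0.918
```

```bash
python3 - <<'E'
from h import *
plan([(465.5,299,110,61,92)])
pic('wrist','w6')
im=cv2.imread('pics/w6.png');cv2.imwrite('pics/w6.png',cv2.resize(im,(800,600)))
E
```

```text
t 13.1 p [483.1 272.9 157. ] a 60.55 g 0.918 F [ 0.7 -0.4 -0.8] q [-0.52  0.52 -0.12  2.07  0.14  0.56 -1.25]
2 [[92.0,7.0,-14.1,23.5,-0.22],[92.0,7.1,-14.1,23.5,-0.22]]
```

View pics/w6.png

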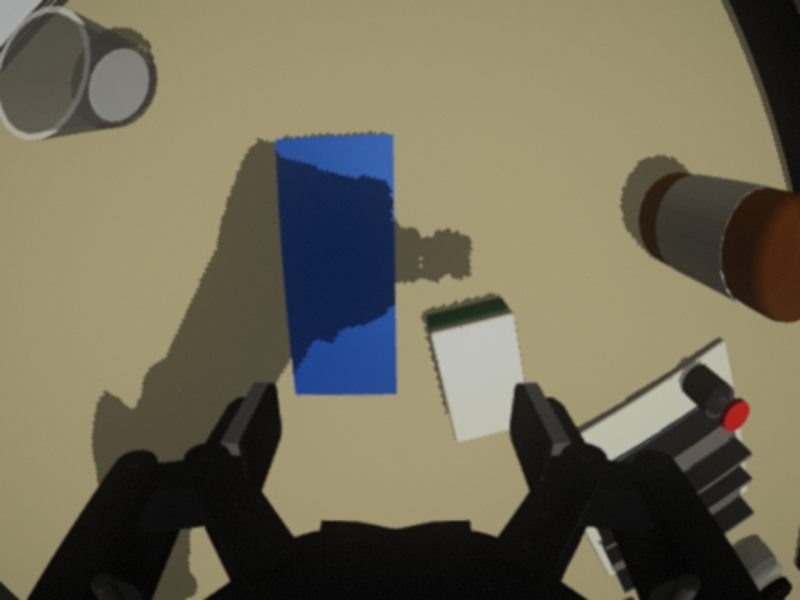

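```bash
python3 - <<'E'
from h import *
np.set_printoptions(precision=1,suppress=True)
w=wp('w6',[(276,140),(393,134),(397,393),(296,394)],30);print(w,w.mean(0))
for i,j in((0,3),(1,2)): d=w[i]-w[j];print(np.degrees(np.arctan2(d[1],d[0])),np.linalg.norm(d))
print(np.linalg.norm(w[0]-w[1]),np.linalg.norm(w[2]-w[3]))
c=w.mean(0);plan([(c[0],c[1],110,60.6,92),(c[0],c[1],36,60.6,92)])
E
```

```text
[[473.8 380.5]
 [527.9 351.5]
 [456.4 220.5]
 [402.1 249.8]] [465.  300.6]
61.252587872958394 149.07963354102708
61.38506518269493 149.19989863676346
61.408758128616704 61.75277426445521
t 13.15 p [483.2 272.1 157. ] a 60.5 g 0.922 F [ 1.3  0.  -0.6] q [-0.5  0.5 -0.1  2.1  0.1  0.6 -1.2]
2 [[92.0,7.9,-14.9,23.5,-0.05],[92.0,7.9,-14.9,23.5,-0.05]]
2 [[92.0,0.0,0.0,37.0,-0.0],[92.0,0.0,0.0,37.0,-0.0]]
```

Request:
play_rows([
  [[92,10,-16,12,-0.8],[92,6,-14,18,0],[92,0,0,15,0],[92,0,0,5,0],[92,0,0,0,0],[92,0,0,0,0],[92,0,0,0,0]],
])

```text
clock: 13.73
tool_pos: [472.0, 288.9, 105.5]
orientation: [[0.503, 0.864, 0.014], [0.864, -0.502, -0.017], [-0.007, 0.021, -1.0]]
ft_force: [0.4, 0.4, -0.2]
gripper_width: 0.92
```

```bash
python3 - <<'E'
from h import *
plan([(465,300.6,36,61.3,92)])
E
```

```text
t 13.73 p [472.  288.9 105.5] a 59.82 g 0.92 F [ 0.4  0.4 -0.2] q [-0.58  0.6  -0.08  2.1   0.16  0.45 -1.32]
2 [[92.0,3.3,-6.0,34.8,-0.74],[92.0,3.4,-5.9,34.8,-0.74]]
```

Request:
play_rows([
  [[92,7,-12,10,-1.5],[92,0,0,10,0],[92,0,0,10,0],[92,0,0,5,0],[92,0,0,0,0],[92,0,0,0,0]],
])

```text
clock: 14.23
tool_pos: [467.1, 301.2, 68.4]
orientation: [[0.48, 0.877, 0.018], [0.877, -0.48, -0.015], [-0.005, 0.023, -1.0]]
ft_force: [0.0, 1.0, -0.7]
gripper_width: 0.921
```

```bash
python3 - <<'E'
from h import *
plan([(465,300.6,36,61.3,92)])
E
```

```text
t 14.23 p [467.1 301.2  68.4] a 61.32 g 0.921 F [ 0.   1.  -0.7] q [-0.62  0.66 -0.07  2.11  0.18  0.37 -1.34]
1 [[92.0,-1.5,-1.5,32.4,0.02]]
```

Request:
play_rows([
  [[92,-1,-1.5,15,0],[92,0,0,15,0],[92,0,0,2,0],[92,0,0,0,0],[92,0,0,0,0],[92,0,0,0,0]],
])

```text
clock: 14.73
tool_pos: [467.1, 301.0, 36.7]
orientation: [[0.48, 0.877, 0.02], [0.877, -0.48, -0.014], [-0.003, 0.024, -1.0]]
ft_force: [-1.0, -0.3, 0.8]
gripper_width: 0.921
```

Request:
play_rows([
  [[40,0,0,0,0],[40,0,0,0,0],[40,0,0,0,0],[40,0,0,0,0],[40,0,0,0,0],[40,0,0,0,0],[40,0,0,0,0]],
])

```text
clock: 15.32
tool_pos: [468.0, 301.6, 39.8]
orientation: [[0.481, 0.877, 0.023], [0.877, -0.481, -0.012], [0.001, 0.025, -1.0]]
ft_force: [-0.1, 0.1, -1.7]
gripper_width: 0.712
```

Request:
play_rows([
  [[40,0,0,-15,0],[40,0,0,-25,0],[40,0,0,-30,0],[40,0,0,-25,0],[40,0,0,-10,0],[40,0,0,0,0],[40,0,0,0,0]],
])

```text
clock: 15.9
tool_pos: [463.9, 301.4, 145.8]
orientation: [[0.481, 0.877, 0.017], [0.877, -0.481, -0.016], [-0.006, 0.023, -1.0]]
ft_force: [-0.8, 0.3, -2.2]
gripper_width: 0.709
```

```bash
python3 - <<'E'
from h import *
plan([(605.8,-14.4,125,2.2,40)])
E
```

```text
t 15.9 p [463.9 301.4 145.8] a 61.26 g 0.709 F [-0.8  0.3 -2.2] q [-0.59  0.53 -0.1   2.08  0.15  0.53 -1.32]
10 [[40.0,-20.9,27.6,2.1,5.91],[40.0,-17.9,29.6,2.1,5.91],[40.0,-14.8,31.3,2.1,5.91],[40.0,-11.5,32.7,2.1,5.91],[40.0,-8.0,33.7,2.1,5.91],[40.0,-4.5,34.3,2.1,5.91],[40.0,-1.0,34.6,2.1,5.91],[40.0,2.6,34.5,2.1,5.91],[40.0,6.1,34.1,2.1,5.91],[40.0,9.6,33.3,2.1,5.91]]
```

Request:
play_rows([
  [[40,-18,24,0,5.9],[40,-18,30,0,5.9],[40,-15,31,0,5.9],[40,-12,33,0,5.9],[40,-8,34,0,5.9],[40,-5,34,0,5.9],[40,-1,34,0,5.9],[40,2,32,0,5.9]],
])

```text
clock: 16.57
tool_pos: [567.1, 55.1, 137.5]
orientation: [[0.974, 0.229, -0.0], [0.229, -0.973, -0.014], [-0.004, 0.014, -1.0]]
ft_force: [0.6, -0.4, -1.0]
gripper_width: 0.71
```

Request:
play_rows([
  [[40,6,25,0,4.5],[40,6,12,0,3],[40,0,0,0,0],[40,0,0,0,0],[40,0,0,0,0]],
])

```text
clock: 16.98
tool_pos: [585.2, 10.1, 130.7]
orientation: [[0.997, 0.08, -0.01], [0.079, -0.997, -0.022], [-0.012, 0.021, -1.0]]
ft_force: [-0.5, -0.2, -1.7]
gripper_width: 0.708
```

```bash
python3 - <<'E'
from h import *
plan([(608,-14.3,100,2.2,40)])
E
```

```text
t 16.98 p [585.2  10.1 130.7] a 4.55 g 0.708 F [-0.5 -0.2 -1.7] q [-0.19  0.6   0.12  2.01 -0.09  0.55 -1.5 ]
2 [[40.0,10.4,13.0,15.3,1.18],[40.0,10.7,12.8,15.3,1.18]]
```

Request:
play_rows([
  [[40,20,24,5,2.3],[40,0,0,8,0],[40,0,0,8,0],[40,0,0,0,0],[40,0,0,0,0],[40,0,0,0,0]],
])

```text
clock: 17.48
tool_pos: [602.8, 1.1, 106.7]
orientation: [[0.998, 0.061, -0.017], [0.061, -0.998, -0.015], [-0.018, 0.014, -1.0]]
ft_force: [-0.5, 0.1, -0.9]
gripper_width: 0.708
```

```bash
python3 - <<'E'
from h import *
plan([(608,-14.3,72,2.2,40)])
E
```

```text
t 17.48 p [602.8   1.1 106.7] a 3.48 g 0.708 F [-0.5  0.1 -0.9] q [-0.16  0.65  0.11  1.98 -0.11  0.54 -1.49]
2 [[40.0,2.1,7.9,17.3,0.64],[40.0,2.2,7.8,17.3,0.64]]
```

Request:
play_rows([
  [[40,4,16,0,1.3],[40,0,0,10,0],[40,0,0,8,0],[40,0,0,0,0],[40,0,0,0,0],[40,0,0,0,0]],
])

```text
clock: 17.98
tool_pos: [606.9, -13.0, 87.6]
orientation: [[0.999, 0.041, -0.017], [0.041, -0.999, -0.013], [-0.018, 0.013, -1.0]]
ft_force: [0.6, -0.9, -1.0]
gripper_width: 0.71
```

```bash
python3 - <<'E'
from h import *
plan([(608,-14.3,72,2.2,40)])
E
```

```text
t 17.98 p [606.9 -13.   87.6] a 2.34 g 0.71 F [ 0.6 -0.9 -1. ] q [-0.14  0.68  0.11  1.98 -0.12  0.51 -1.48]
1 [[40.0,1.1,1.4,15.6,0.14]]
```

Request:
play_rows([
  [[40,1,1.5,10,0],[40,0,0,12,0],[40,0,0,8,0],[40,0,0,0,0],[40,0,0,0,0],[40,0,0,0,0]],
])

```text
clock: 18.48
tool_pos: [607.0, -14.3, 53.6]
orientation: [[0.999, 0.042, -0.019], [0.042, -0.999, -0.013], [-0.019, 0.012, -1.0]]
ft_force: [-0.4, 0.1, -1.5]
gripper_width: 0.705
```

Request:
play_rows([
  [[40,1,0,3,0],[40,0,0,1,0],[40,0,0,0,0],[40,0,0,0,0]],
])

```text
clock: 18.82
tool_pos: [608.5, -14.3, 51.8]
orientation: [[0.999, 0.041, -0.017], [0.041, -0.999, -0.012], [-0.018, 0.012, -1.0]]
ft_force: [-0.7, 0.1, -1.0]
gripper_width: 0.707
```

Request:
play_rows([
  [[40,0,0,1,0],[40,0,0,0,0],[92,0,0,0,0],[92,0,0,0,0],[92,0,0,0,0],[92,0,0,0,0],[92,0,0,0,0]],
])

```text
clock: 19.4
tool_pos: [610.1, -14.3, 51.4]
orientation: [[0.999, 0.042, -0.014], [0.041, -0.999, -0.013], [-0.015, 0.012, -1.0]]
ft_force: [-0.3, -0.1, -0.5]
gripper_width: 0.917
```

Request:
play_rows([
  [[92,0,0,-20,0],[92,0,0,-30,0],[92,-10,0,-35,0],[92,-22,0,-35,0],[92,-22,0,-20,0],[92,-15,0,0,0],[92,0,0,0,0],[92,0,0,0,0]],
])

```text
clock: 20.07
tool_pos: [542.6, -15.3, 197.8]
orientation: [[0.999, 0.042, -0.013], [0.042, -0.999, -0.012], [-0.013, 0.011, -1.0]]
ft_force: [0.5, -0.5, 0.2]
gripper_width: 0.923
```

```bash
python3 - <<'E'
from h import *
plan([(427,-16.3,100,194.4,50)])
pic('wrist','w7')
im=cv2.imread('pics/w7.png');cv2.imwrite('pics/w7.png',cv2.resize(im,(800,600),interpolation=cv2.INTER_CUBIC))
E
```

```text
t 20.07 p [542.6 -15.3 197.8] a 2.39 g 0.923 F [ 0.5 -0.5  0.2] q [-0.17  0.45  0.15  2.07 -0.09  0.64 -1.5 ]
25 [[50.0,-4.6,-0.2,3.9,6.72],[50.0,-4.6,0.4,3.9,6.72],[50.0,-4.5,0.9,3.9,6.72],[50.0,-4.4,1.5,3.9,6.72],[50.0,-4.2,2.0,3.9,6.72],[50.0,-3.9,2.4,3.9,6.72],[50.0,-3.6,2.9,3.9,6.72],[50.0,-3.3,3.3,3.9,6.72],[50.0,-2.9,3.6,3.9,6.72],[50.0,-2.4,3.9,3.9,6.72],[50.0,-1.9,4.2,3.9,6.72],[50.0,-1.4,4.4,3.9,6.72],[50.0,-0.9,4.5,3.9,6.72],[50.0,-0.4,4.6,3.9,6.72],[50.0,0.2,4.6,3.9,6.72],[50.0,0.7,4.6,3.9,6.72],[50.0,1.2,4.5,3.9,6.72],[50.0,1.8,4.3,3.9,6.72],[50.0,2.2,4.0,3.9,6.72],[50.0,2.7,3.8,3.9,6.72],[50.0,3.1,3.4,3.9,6.72],[50.0,3.5,3.0,3.9,6.72],[50.0,3.8,2.6,3.9,6.72],[50.0,4.1,2.1,3.9,6.72],[50.0,4.3,1.6,3.9,6.72]]
```

View pics/w7.png

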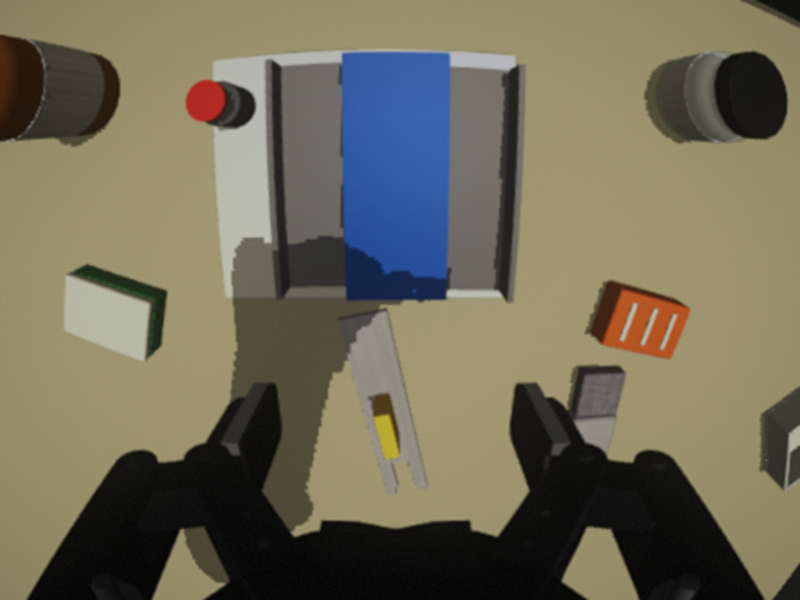

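```bash
python3 - <<'E'
from h import *
np.set_printoptions(precision=1,suppress=True)
a=np.radians(1.86);Rm=np.array([[np.cos(a),-np.sin(a)],[np.sin(a),np.cos(a)]]);t=np.array([606.3,-13.4])
g=lambda c,z:(wp('w7',c,z)-t)@Rm
b=g([(342,54),(450,54),(448,299),(345,299)],42);print('blue',b,b.mean(0))
print('racked L',g([(267,60),(279,298)],38),'loose R',g([(524,66),(514,301)],38));print('pin',g([(206,101)],64),wp('w7',[(206,101)],64))
k=wp('w7',[(340,318),(386,311),(427,486),(391,492)],6);print('keeper',k,k.mean(0))
d=k[2]-k[1];print(np.degrees(np.arctan2(d[1],d[0])),np.linalg.norm(d))
tb=wp('w7',[(374,417),(389,414),(399,456),(386,459)],38);print('tab',tb,tb.mean(0))
E
```

```text
blue [[ 73.8  30.3]
 [ 74.5 -31.5]
 [-74.  -34.3]
 [-74.3  29.7]] [ 0.  -1.4]
racked L [[ 73.4  75.6]
 [-75.2  72.8]] loose R [[ 71.4 -76.7]
 [-76.4 -78.2]]
pin [[ 48.3 104.2]] [[651.2  92.3]]
keeper [[504.2  20.6]
 [510.8 -12. ]
 [349.1 -53. ]
 [341.2 -21.9]] [426.3 -16.6]
-165.78372798614166 166.75652530821642
tab [[442.5  -6. ]
 [445.5 -16.5]
 [407.9 -25.3]
 [404.6 -15.7]] [425.1 -15.9]
```

Request:
play_rows([
  [[50,-15,0,0,-6.9],[50,-25,-2,5,-6.9],[50,-25,-6,5,-6.9],[50,-20,-8,5,-6.9],[50,-10,-5,5,-6.9],[50,0,0,5,-6.9],[50,0,0,5,-6.9],[50,0,0,5,-6.9]],
])

```text
clock: 20.78
tool_pos: [448.0, -20.4, 156.7]
orientation: [[0.505, 0.863, -0.014], [0.863, -0.505, -0.012], [-0.018, -0.006, -1.0]]
ft_force: [-0.3, -0.5, 1.1]
gripper_width: 0.503
```

Request:
play_rows([
  [[50,0,0,0,-6.9],[50,0,0,0,-6.9],[50,0,0,0,-6.9],[50,0,0,0,-6.9],[50,0,0,0,-6.9],[50,0,0,0,-6.9],[50,0,0,0,-6.9],[50,0,0,0,-6.9]],
])

```text
clock: 21.45
tool_pos: [455.3, -19.1, 147.6]
orientation: [[-0.452, 0.892, -0.023], [0.892, 0.452, -0.005], [0.006, -0.022, -1.0]]
ft_force: [-0.4, 0.1, -0.8]
gripper_width: 0.501
```

```bash
python3 - <<'E'
from h import *
plan([(432,-15,110,194.3,50)])
E
```

```text
t 21.45 p [455.3 -19.1 147.6] a 116.9 g 0.501 F [-0.4  0.1 -0.8] q [ 0.26  0.48 -0.41  2.26  0.4   0.5  -0.  ]
12 [[50.0,1.2,-1.6,3.1,-6.45],[50.0,1.4,-1.4,3.1,-6.45],[50.0,1.5,-1.3,3.1,-6.45],[50.0,1.6,-1.1,3.1,-6.45],[50.0,1.8,-0.9,3.1,-6.45],[50.0,1.8,-0.7,3.1,-6.45],[50.0,1.9,-0.5,3.1,-6.45],[50.0,2.0,-0.3,3.1,-6.45],[50.0,2.0,-0.1,3.1,-6.45],[50.0,2.0,0.2,3.1,-6.45],[50.0,1.9,0.4,3.1,-6.45],[50.0,1.9,0.6,3.1,-6.45]]
```

Request:
play_rows([
  [[50,1,-2,2,-6.9],[50,1,-1,2,-6.9],[50,2,-1,2,-6.9],[50,2,-1,2,-6.9],[50,2,-1,2,-6.9],[50,2,-1,2,-6.9],[50,2,0,2,-6.9],[50,2,0,2,-6.9]],
])

```text
clock: 22.12
tool_pos: [448.4, -14.3, 124.2]
orientation: [[-0.995, 0.102, -0.025], [0.102, 0.995, 0.008], [0.025, 0.006, -1.0]]
ft_force: [0.2, -0.3, -0.7]
gripper_width: 0.502
```

Request:
play_rows([
  [[50,2,0,2,-6.5],[50,2,0,2,-5],[50,0,0,0,-3],[50,0,0,0,0],[50,0,0,0,0],[50,0,0,0,0]],
])

```text
clock: 22.62
tool_pos: [448.9, -13.0, 114.4]
orientation: [[-0.987, -0.158, -0.03], [-0.158, 0.987, 0.02], [0.026, 0.024, -0.999]]
ft_force: [0.4, -0.4, -0.2]
gripper_width: 0.499
```

```bash
python3 - <<'E'
from h import *
plan([(432,-15,80,194.3,50)])
E
```

```text
t 22.62 p [448.9 -13.  114.4] a -170.88 g 0.499 F [ 0.4 -0.4 -0.2] q [ 0.47  0.61 -0.71  2.28  0.75  0.53  0.9 ]
2 [[50.0,8.5,0.4,17.2,-2.59],[50.0,8.5,0.7,17.2,-2.59]]
```

Request:
play_rows([
  [[50,15,0,5,-4],[50,5,0,12,-1],[50,0,0,12,0],[50,0,0,8,0],[50,0,0,0,0],[50,0,0,0,0],[50,0,0,0,0]],
])

```text
clock: 23.2
tool_pos: [431.8, -15.1, 76.4]
orientation: [[-0.971, -0.239, -0.026], [-0.239, 0.971, 0.022], [0.02, 0.027, -0.999]]
ft_force: [-0.4, -0.4, -0.0]
gripper_width: 0.498
```

```bash
python3 - <<'E'
from h import *
plan([(432,-15,36,194.3,50)])
E
```

```text
t 23.2 p [431.8 -15.1  76.4] a -166.16 g 0.498 F [-0.4 -0.4 -0. ] q [ 0.4   0.65 -0.62  2.34  0.91  0.43  0.83]
2 [[50.0,-0.1,0.0,20.2,-0.23],[50.0,-0.1,0.0,20.2,-0.23]]
```

Request:
play_rows([
  [[50,0,0,14,-0.3],[50,0,0,16,0],[50,0,0,8,0],[50,0,0,0,0],[50,0,0,0,0],[50,0,0,0,0]],
])

```text
clock: 23.7
tool_pos: [435.7, -13.6, 40.2]
orientation: [[-0.97, -0.241, -0.016], [-0.241, 0.97, 0.023], [0.01, 0.027, -1.0]]
ft_force: [-0.0, -0.1, -0.5]
gripper_width: 0.498
```

```bash
python3 - <<'E'
from h import *
plan([(432,-15,36,194.3,50)])
E
```

```text
t 23.7 p [435.7 -13.6  40.2] a -166.04 g 0.498 F [-0.  -0.1 -0.5] q [ 0.31  0.71 -0.49  2.35  1.06  0.33  0.7 ]
1 [[50.0,3.9,-0.5,4.2,-0.34]]
```

Fine; lower a touch and close, then lift.

Request:
play_rows([
  [[50,3,0,4,-0.3],[50,0,0,0,0],[0,0,0,0,0],[0,0,0,0,0],[0,0,0,0,0],[0,0,0,0,0],[0,0,0,0,0],[0,0,0,0,0]],
])

```text
clock: 24.37
tool_pos: [435.3, -14.4, 39.5]
orientation: [[-0.97, -0.244, -0.01], [-0.244, 0.97, 0.024], [0.004, 0.026, -1.0]]
ft_force: [-0.1, -0.0, -1.8]
gripper_width: 0.13
```

Request:
play_rows([
  [[0,0,0,0,0],[0,0,0,0,0],[0,0,0,-15,0],[0,0,0,-20,0],[0,0,0,-20,0],[0,0,0,-15,0],[0,0,0,0,0],[0,0,0,0,0]],
])

```text
clock: 25.03
tool_pos: [434.4, -16.1, 110.5]
orientation: [[-0.97, -0.245, -0.016], [-0.245, 0.969, 0.024], [0.009, 0.027, -1.0]]
ft_force: [0.4, 0.4, -1.7]
gripper_width: 0.125
```

```bash
python3 - <<'E'
from h import *
plan([(480,-40,110,92,0)])
E
```

```text
t 25.03 p [434.4 -16.1 110.5] a -165.83 g 0.125 F [ 0.4  0.4 -1.7] q [ 0.48  0.6  -0.71  2.32  0.81  0.49  0.93]
16 [[0.0,-2.4,-2.1,0.0,6.39],[0.0,-2.6,-1.9,0.0,6.39],[0.0,-2.8,-1.6,0.0,6.39],[0.0,-3.0,-1.2,0.0,6.39],[0.0,-3.1,-0.9,0.0,6.39],[0.0,-3.2,-0.6,0.0,6.39],[0.0,-3.2,-0.2,0.0,6.39],[0.0,-3.2,0.2,0.0,6.39],[0.0,-3.2,0.5,0.0,6.39],[0.0,-3.1,0.9,0.0,6.39],[0.0,-3.0,1.2,0.0,6.39],[0.0,-2.8,1.5,0.0,6.39],[0.0,-2.6,1.8,0.0,6.39],[0.0,-2.4,2.1,0.0,6.39],[0.0,-2.2,2.4,0.0,6.39],[0.0,-1.9,2.6,0.0,6.39]]
```

```bash
python3 - <<'E'
from h import *
plan([(656,-24,130,92,0)])
E
```

```text
t 25.03 p [434.4 -16.1 110.5] a -165.83 g 0.125 F [ 0.4  0.4 -1.7] q [ 0.48  0.6  -0.71  2.32  0.81  0.49  0.93]
16 [[0.0,-13.3,-3.9,-1.2,6.39],[0.0,-13.7,-2.4,-1.2,6.39],[0.0,-13.8,-0.8,-1.2,6.39],[0.0,-13.8,0.7,-1.2,6.39],[0.0,-13.7,2.2,-1.2,6.39],[0.0,-13.3,3.8,-1.2,6.39],[0.0,-12.8,5.2,-1.2,6.39],[0.0,-12.2,6.6,-1.2,6.39],[0.0,-11.4,7.9,-1.2,6.39],[0.0,-10.4,9.1,-1.2,6.39],[0.0,-9.3,10.2,-1.2,6.39],[0.0,-8.1,11.2,-1.2,6.39],[0.0,-6.8,12.1,-1.2,6.39],[0.0,-5.5,12.7,-1.2,6.39],[0.0,-4.0,13.3,-1.2,6.39],[0.0,-2.5,13.6,-1.2,6.39]]
```

Request:
play_rows([
  [[0,-13,-4,-6,6.4],[0,-14,-2,-6,6.4],[0,-14,-1,-4,6.4],[0,-14,1,-2,6.4],[0,-14,2,-2,6.4],[0,-13,4,-2,6.4],[0,-13,5,-2,6.4],[0,-12,7,-2,6.4]],
])

```text
clock: 25.7
tool_pos: [539.9, -24.6, 124.6]
orientation: [[-0.773, 0.633, -0.036], [0.633, 0.774, 0.019], [0.04, -0.008, -0.999]]
ft_force: [0.3, 0.6, -2.4]
gripper_width: 0.126
```

Request:
play_rows([
  [[0,-11,8,-2,6.4],[0,-10,9,-2,6.4],[0,-9,10,-2,6.4],[0,-8,11,-2,6.4],[0,-7,12,-2,6.4],[0,-5,12,-2,5],[0,-3,8,0,3],[0,0,0,0,0]],
])

```text
clock: 26.37
tool_pos: [630.9, -34.4, 119.9]
orientation: [[-0.149, 0.988, -0.049], [0.989, 0.15, 0.008], [0.015, -0.047, -0.999]]
ft_force: [-0.7, 0.4, -1.8]
gripper_width: 0.13
```

```bash
python3 - <<'E'
from h import *
plan([(656,-24,130,92,0)])
E
```

```text
t 26.37 p [630.9 -34.4 119.9] a 98.58 g 0.13 F [-0.7  0.4 -1.8] q [ 0.2   0.68 -0.32  1.87  0.3   0.69 -0.14]
1 [[0.0,6.5,26.4,-10.1,6.58]]
```

Request:
play_rows([
  [[0,6,22,0,6],[0,0,0,5,0],[0,0,0,5,0],[0,0,0,0,0],[0,0,0,0,0],[0,0,0,0,0]],
])

```text
clock: 26.87
tool_pos: [645.0, -24.8, 101.2]
orientation: [[-0.052, 0.997, -0.062], [0.999, 0.052, 0.003], [0.006, -0.062, -0.998]]
ft_force: [0.3, 0.3, -2.1]
gripper_width: 0.129
```

```bash
python3 - <<'E'
from h import *
plan([(656,-24,86,91.9,0)]);print(status.get_state()['orientation'].round(3))
E
```

```text
t 26.87 p [645.  -24.8 101.2] a 92.95 g 0.129 F [ 0.3  0.3 -2.1] q [ 0.16  0.72 -0.28  1.84  0.28  0.69 -0.23]
1 [[0.0,0.3,11.0,15.2,1.05]]
[[-0.052  0.997 -0.062]
 [ 0.999  0.052  0.003]
 [ 0.006 -0.062 -0.998]]
```

Request:
play_rows([
  [[0,0,12,0,1],[0,0,0,0,0],[0,0,0,0,0],[0,0,0,8,0],[0,0,0,4,0],[0,0,0,0,0],[0,0,0,0,0]],
])

```text
clock: 27.45
tool_pos: [651.6, -26.0, 87.2]
orientation: [[-0.036, 0.997, -0.067], [0.999, 0.036, 0.002], [0.004, -0.067, -0.998]]
ft_force: [0.8, -0.7, -1.4]
gripper_width: 0.126
```

```bash
python3 - <<'E'
from h import *
plan([(657,-24,86,91.9,0)]);print(status.get_state()['orientation'].round(3))
pic('wrist','w8')
im=cv2.imread('pics/w8.png');cv2.imwrite('pics/w8.png',cv2.resize(im,(800,600),interpolation=cv2.INTER_CUBIC))
E
```

```text
t 27.45 p [651.6 -26.   87.2] a 92.04 g 0.126 F [ 0.8 -0.7 -1.4] q [ 0.15  0.74 -0.27  1.83  0.28  0.68 -0.25]
1 [[0.0,1.8,5.5,1.2,0.14]]
[[-0.036  0.997 -0.067]
 [ 0.999  0.036  0.002]
 [ 0.004 -0.067 -0.998]]
```

View pics/w8.png

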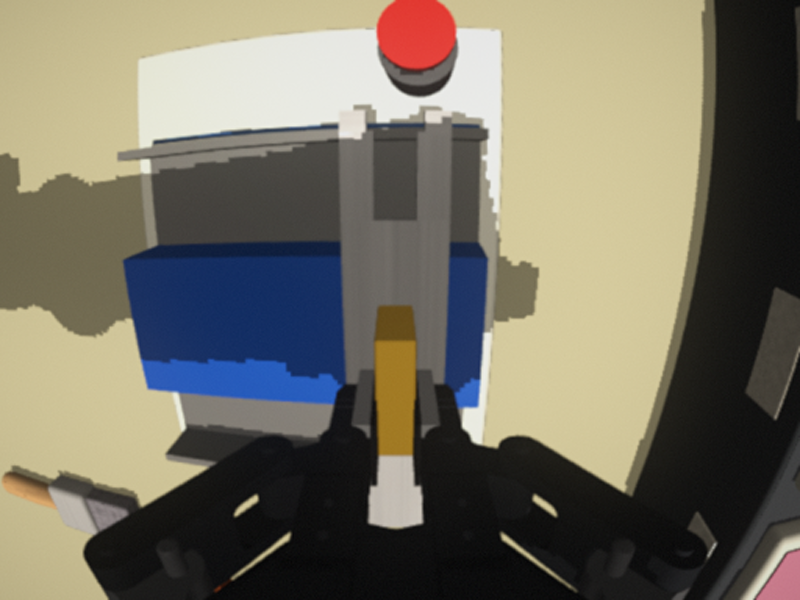

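```bash
python3 - <<'E'
from h import *
np.set_printoptions(precision=1,suppress=True)
s=status.get_state();p=s['tool_pos'];R=s['orientation']
print('pin head',wp('w8',[(417,33)],64),'foot top',wp('w8',[(420,75)],42))
for z in(52,54):print(z,'slot open prongs',wp('w8',[(340,113),(374,113),(418,113),(451,113)],z),'closed',wp('w8',[(374,219),(418,219)],z))
print('pred seat',p+R@[63.3,0,39.5],'open',p+R@[94.3,0,39.5])
E
```

```text
pin head [[652.1  92.6]] foot top [[653.   83.1]]
52 slot open prongs [[627.6  68.1]
 [638.8  68.2]
 [653.   68.7]
 [663.6  69.2]] closed [[639.9  33. ]
 [654.5  33.7]]
54 slot open prongs [[628.   68. ]
 [639.   68.1]
 [653.1  68.5]
 [663.5  69. ]] closed [[640.1  33.3]
 [654.5  33.9]]
pred seat [646.6  37.3  48.1] open [645.5  68.3  48.2]
```

Request:
play_rows([
  [[0,0,7,1.5,0],[0,0,0,0,0],[0,0,0,0,0],[0,0,0,0,0]],
])

```text
clock: 27.83
tool_pos: [659.4, -25.7, 85.3]
orientation: [[-0.036, 0.997, -0.066], [0.999, 0.036, 0.002], [0.004, -0.066, -0.998]]
ft_force: [-0.0, -0.2, -1.2]
gripper_width: 0.123
```

```bash
python3 - <<'E'
from h import *
s=status.get_state();p=s['tool_pos'];R=s['orientation'];print('seat',(p+R@[63.3,0,39.5]).round(1),'open',(p+R@[94.3,0,39.5]).round(1))
plan([(656.5,28,86,91.9,0)]);print(R.round(3))
E
```

```text
seat [654.5  37.6  46.1] open [653.4  68.6  46.2]
t 27.83 p [659.4 -25.7  85.3] a 92.04 g 0.123 F [-0.  -0.2 -1.2] q [ 0.15  0.75 -0.27  1.81  0.28  0.69 -0.24]
2 [[0.0,26.9,-0.5,-0.4,0.07],[0.0,26.9,-0.5,-0.4,0.07]]
[[-0.036  0.997 -0.066]
 [ 0.999  0.036  0.002]
 [ 0.004 -0.066 -0.998]]
```

Request:
play_rows([
  [[0,8,0,0,0],[0,10,0,0,0],[0,6,0,0,0],[0,0,0,0,0],[0,0,0,0,0],[0,0,0,0,0]],
])

```text
clock: 28.33
tool_pos: [658.5, 3.1, 85.8]
orientation: [[-0.038, 0.997, -0.066], [0.999, 0.038, 0.003], [0.006, -0.065, -0.998]]
ft_force: [0.0, -0.0, -1.2]
gripper_width: 0.125
```

```bash
python3 - <<'E'
from h import *
s=status.get_state();p=s['tool_pos'];R=s['orientation'];print('seat',(p+R@[63.3,0,39.5]).round(1),'open',(p+R@[94.3,0,39.5]).round(1),p,R.round(3),s['ft_force'])
E
```

```text
seat [653.5  66.5  46.8] open [652.3  97.4  46.9] [658.51394596   3.09954673  85.83378548] [[-0.038  0.997 -0.066]
 [ 0.999  0.038  0.003]
 [ 0.006 -0.065 -0.998]] [ 0.01981357 -0.02589988 -1.20766327]
```

Request:
play_rows([
  [[0,8,0,0.5,0],[0,8,0,0,0],[0,5,0,0,0],[0,0,0,0,0],[0,0,0,0,0],[0,0,0,0,0]],
])

```text
clock: 28.83
tool_pos: [657.4, 26.6, 85.4]
orientation: [[-0.038, 0.997, -0.066], [0.999, 0.039, 0.003], [0.005, -0.066, -0.998]]
ft_force: [-0.1, 0.7, -1.1]
gripper_width: 0.128
```

```bash
python3 - <<'E'
from h import *
s=status.get_state();p=s['tool_pos'];R=s['orientation'];print('seat',(p+R@[63.3,0,39.5]).round(1),'open',(p+R@[94.3,0,39.5]).round(1),p,R.round(3),s['ft_force'])
pic('wrist','w9')
im=cv2.imread('pics/w9.png')[20:240,130:390];cv2.imwrite('pics/w9.png',cv2.resize(im,None,fx=2.7,fy=2.7,interpolation=cv2.INTER_CUBIC))
E
```

```text
seat [652.4  90.   46.3] open [651.2 121.   46.5] [657.43241441  26.61293     85.38202626] [[-0.038  0.997 -0.066]
 [ 0.999  0.039  0.003]
 [ 0.005 -0.066 -0.998]] [-0.07503194  0.70391828 -1.10066672]
```

View pics/w9.png

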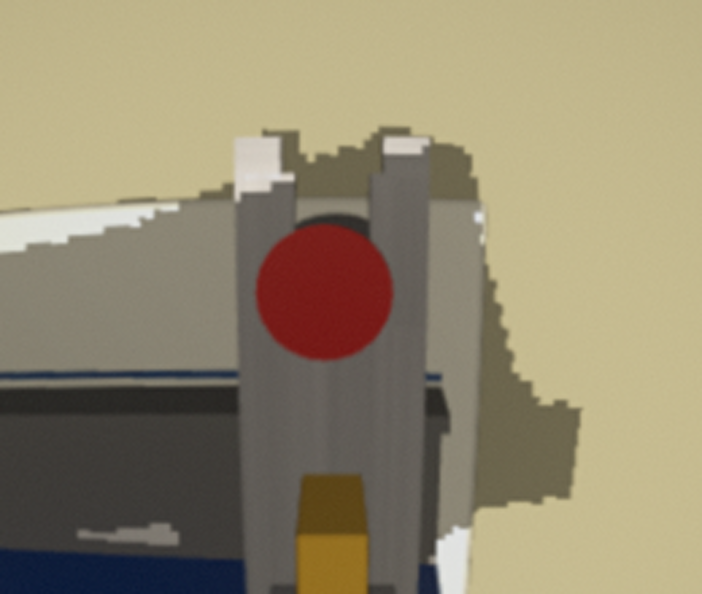

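Request:
play_rows([
  [[0,3,0,1,0],[0,0,0,1,0],[0,0,0,0,0],[0,0,0,0,0]],
])

```text
clock: 29.22
tool_pos: [657.3, 28.2, 83.1]
orientation: [[-0.037, 0.997, -0.066], [0.999, 0.037, 0.002], [0.004, -0.066, -0.998]]
ft_force: [0.7, 0.5, -0.9]
gripper_width: 0.132
```

Request:
play_rows([
  [[0,2,0,1,0],[0,0,0,0,0],[0,0,0,0,0]],
])

```text
clock: 29.47
tool_pos: [657.2, 29.0, 82.0]
orientation: [[-0.035, 0.997, -0.066], [0.999, 0.035, 0.001], [0.003, -0.066, -0.998]]
ft_force: [-0.6, 0.8, -1.3]
gripper_width: 0.125
```

Request:
play_rows([
  [[0,2,0,0,0],[0,2,0,0,0],[0,0,0,0,0]],
])

```text
clock: 29.72
tool_pos: [657.2, 29.3, 82.2]
orientation: [[-0.033, 0.997, -0.066], [0.999, 0.033, -0.004], [-0.002, -0.066, -0.998]]
ft_force: [-0.2, -0.5, -1.5]
gripper_width: 0.127
```

Request:
play_rows([
  [[0,2,0,0,0],[0,3,0,0,0],[0,0,0,0,0]],
])

```text
clock: 29.97
tool_pos: [657.2, 29.5, 82.4]
orientation: [[-0.031, 0.997, -0.067], [0.999, 0.03, -0.01], [-0.008, -0.067, -0.998]]
ft_force: [-0.7, 0.9, -0.9]
gripper_width: 0.125
```

Request:
play_rows([
  [[0,0,0,2,0],[0,0,0,0,0],[0,0,0,1.5,0],[0,0,0,0,0]],
])

```text
clock: 30.3
tool_pos: [657.6, 29.7, 82.1]
orientation: [[-0.031, 0.997, -0.066], [0.999, 0.03, -0.011], [-0.009, -0.066, -0.998]]
ft_force: [-1.4, -2.2, 0.5]
gripper_width: 0.124
```

```bash
python3 - <<'E'
from h import *
s=status.get_state();p=s['tool_pos'];R=s['orientation'];print('seat',(p+R@[63.3,0,39.5]).round(1),p,R.round(3),s['ft_force'])
E
```

```text
seat [653.   92.6  42.1] [657.56723635  29.7335587   82.09861641] [[-0.031  0.997 -0.066]
 [ 0.999  0.03  -0.011]
 [-0.009 -0.066 -0.998]] [-1.36204015 -2.1520136   0.49584228]
```

Request:
play_rows([
  [[20,0,0,0,0],[30,0,0,0,0],[40,0,0,0,0],[40,0,0,0,0],[40,0,0,0,0],[40,0,0,0,0]],
])

```text
clock: 30.8
tool_pos: [658.0, 36.6, 81.3]
orientation: [[-0.034, 0.997, -0.064], [0.999, 0.034, -0.003], [-0.001, -0.064, -0.998]]
ft_force: [-0.4, 0.0, -0.9]
gripper_width: 0.4
```

Request:
play_rows([
  [[40,0,0,-15,0],[40,0,0,-25,0],[40,0,0,-30,0],[40,-25,0,-30,0],[40,-30,0,-25,0],[40,-20,0,-10,0],[40,0,0,0,0],[40,0,0,0,0]],
])

```text
clock: 31.47
tool_pos: [669.0, -35.5, 219.2]
orientation: [[-0.041, 0.997, -0.068], [0.999, 0.041, 0.0], [0.003, -0.068, -0.998]]
ft_force: [-0.4, 0.2, -0.1]
gripper_width: 0.399
```

```bash
python3 - <<'E'
from h import *
plan([(600,-100,250,92,40)])
pic('wrist','w10');pic('top','top10');pic('side','side10')
w=cv2.imread('pics/w10.png');sd=cv2.imread('pics/side10.png')
u,v=w2pix('side10',[[620,0,40]])[0];print(u,v);u=int(np.clip(u,90,422));v=int(np.clip(v,80,304))
c=cv2.resize(sd[v-70:v+70,u-85:u+85],(400,329),interpolation=cv2.INTER_CUBIC)
a=cv2.resize(w[0:316,60:444],(400,329),interpolation=cv2.INTER_CUBIC)
cv2.imwrite('pics/end.png',np.hstack([a,c]))
E
```

```text
t 31.47 p [669.  -35.5 219.2] a 92.37 g 0.399 F [-0.4  0.2 -0.1] q [ 0.19  0.6  -0.31  1.71  0.21  0.93 -0.17]
3 [[40.0,-20.5,-23.9,-10.3,0.12],[40.0,-20.6,-23.8,-10.3,0.12],[40.0,-20.6,-23.8,-10.3,0.12]]
226.70119021975646 192.1639819002614
```

View pics/end.png

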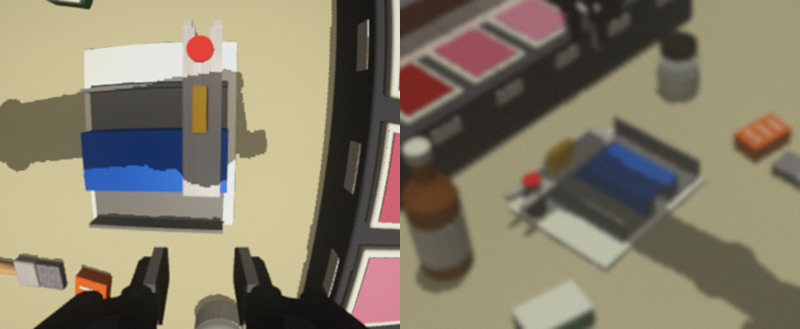

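```bash
python3 - <<'E'
from h import *
np.set_printoptions(precision=1,suppress=True)
f=lambda c,z:pix2w('w10',[((a+.5)*.96-.5+60,(b+.5)*.9605-.5) for a,b in c],z,True)[:,:2]
a=np.radians(1.86);Rm=np.array([[np.cos(a),-np.sin(a)],[np.sin(a),np.cos(a)]]);t=np.array([606.3,-13.4])
d=load('w10');im=cv2.cvtColor(d['img'],cv2.COLOR_RGB2HSV)
m=(((im[...,0]<8)|(im[...,0]>172))&(im[...,1]>150)&(im[...,2]>120)).astype(np.uint8);m[120:]=0;m[:,350:]=0
v,u=np.nonzero(m);pw=pix2w('w10',[(u.mean(),v.mean())],64,True)[0,:2]
print('pin',(pw-t)@Rm,len(u))
print('rear',(f([(183,195),(220,195)],48)-t)@Rm,'tips',(f([(183,22),(221,22)],48)-t)@Rm)
c0=int(round(200*.96+60));print('col profile rear',[(v,im[v,c0].tolist()) for v in range(182,194)])
r2=f([(201,195)],48)[0];
for v in(185,186,187,188,189,190):print(v,(pix2w('w10',[(c0,v)],48,True)[0,:2]-pw)@Rm)
print('blue',(f([(82,132),(82,190),(228,190)],42)-t)@Rm)
E
```

```text
pin [ 49.1 105. ] 493
rear [[ 32.7 -33.2]
 [ 69.  -32.1]] tips [[ 32.4 133.8]
 [ 67.3 133.5]]
col profile rear [(182, [17, 18, 226]), (183, [19, 18, 226]), (184, [19, 18, 225]), (185, [18, 19, 226]), (186, [18, 19, 227]), (187, [16, 20, 222]), (188, [17, 20, 200]), (189, [19, 26, 170]), (190, [21, 26, 156]), (191, [19, 29, 152]), (192, [21, 27, 153]), (193, [19, 28, 155])]
185 [   0.4 -135.3]
186 [   0.4 -136.4]
187 [   0.4 -137.4]
188 [   0.4 -138.5]
189 [   0.4 -139.6]
190 [   0.4 -140.6]
blue [[-72.8  29.9]
 [-78.2 -32.4]
 [ 76.8 -28.6]]
```

```bash
python3 -c "
from h import *
print(env.close_job(),status.get_state()['clock'])"
```

```text
the job is handed in; nothing more can be done
the job is handed in; nothing more can be done
```

The job is done and handed in at about 31.5 s. The loose grey gutter is in the free lane, the blue one is nested over both, and the keeper is slid under the pin head, flat across the blue gutter and the pin foot.

- **Grey gutter:** I first set it down about 11 mm short and 2.5° off, so I regripped and corrected it. Its ends now line up with the racked gutter to about 2 mm, with about 91 mm between centres. The racked gutter did not move measurably.
- **Blue gutter:** its ends are within about 2 mm of both grey ones, and the close-up taken before the keeper went on shows it nested.
- **Keeper:** the arm stalled against the pin neck as I pushed it in. Afterwards the rear edge measured about 138.5 mm from the pin axis, against 139 mm when fully home. Its centre measured about 50 mm along each rack axis, as it should be.
- **Tilt:** the tool had drifted about 4° while I set the keeper down. In the last pictures it looks flat, and its width and ends match a level strap.
- **Other objects:** I steered clear of them, and nothing looked disturbed in the pictures, but I did not measure each one again. The wrist forces I read stayed within a few newtons.

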